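# Fetch the sample tote from behind the reagent bottles

## Robot

A 7-joint arm with a two-finger parallel gripper is mounted at the origin on the work surface. World frame = base frame: x ahead of the robot, y to its left, z up, the work surface at z = 0. Lengths are in m, angles in rad, forces in N, time in s.
With the tool pointing down it reaches from about 0.4 to 0.875 m from the base axis. Payload 19.3 kg.
Tool frame: the origin (TCP) lies midway between the tips of the shut fingers; the grasp point (between the pads) lies bot.grip_point_offset behind it (bot.grip_point_offset is the distance from the TCP to the grasp point, in m); z points along the fingers, y is the direction in which the jaws open and shut (so a half turn about z gives the same grasp; the last joint's range is limited). The gripper opens to 85 mm and grips with 20 to 120 N. Pads are 22 mm wide; open, the fingers measure 114 mm over their backs; the gripper's body (76 mm by 85 mm) begins 54 mm behind the grasp point. The pads swing forward as they close: fully open they stand 13 mm farther back than shut.
Start: joints at [1.083, 0.521, -0.036, 1.599, 0.021, 1.021, -0.113], TCP at [0.254, -0.571, 0.231] pointing down, gripper open.
Joint ranges: [-2.91, 2.91], [-0.3, 2.13], [-1.5, 1.42], [0.17, 2.43], [-1.26, 4.41], [0.16, 1.93], [-2.52, 2.52]. Speed limits (rad/s): [1.89, 1.89, 2.39, 2.39, 3.01, 3.01, 3.01].

## Interface

Orientations are given as [roll, pitch, yaw] about the fixed x, y, z axes, in that order (R = Rz(yaw) Ry(pitch) Rx(roll)).
In Python, from workcell import bot gives the robot as it stands.
- The arm moves only by the tool servo_tool, never from a script. Its argument "rows" is a list that holds one entry, the list of rows, each a list of 6 numbers: the shift along the tool's x, y, z in cm, then the turn, a rotation vector about the tool's x, y, z in degrees. A call has 1 to 5 rows; each row shifts and turns the commanded pose from where the row before left it, along the tool's axes as they then stand; what a row does not reach is not made up. A row lasts 1/8 s, in which the tool goes at most 62.5 mm and 10.7 degrees, less where a joint would pass 70% of its speed; a pose out of reach is approached as far as the arm can. A call is refused whole if a number of a shift passes 6.25 or a number of a turn 10.7, either way. A call with a gripper value outside its range is refused whole. "grip" is the opening, from -1 (shut) to 1 (fully open), so that 0 is half open, set as the call begins (left out, the last holds). The fingers move at their own pace and stop on an object; "squeeze" is the grip in N (left out, the last holds). Time passes only in rows, so rows that do not move let the fingers close. It gives the time, the measured TCP pose, the force and the opening at its end, in the units of the state.
- bot.observe(): the state, without advancing time (a new reading comes with each control period).
- bot.grab_frame(name): name is "scene" or "top" or "wrist"; returns a dict with "image" (400x640x3 uint8, red, green, blue), "K" (3x3 intrinsics, pixels), "R" (3x3) and "t" (3): a world point X has camera coordinates R X + t; the wrist camera has in their place "mount" (4x4, takes a point from camera to tool coordinates, whose origin is the TCP and whose axes are the flange's). Camera axes: x right, y down, z forward; pixel columns grow to the right and rows downward; lengths in m; the calibration is good to about 2 mm. A picture is of the moment at which its call begins: read the wrist's pose just before it. There is no depth.
- bot.job_done(): hands the job in, once; it reports no verdict.
The state is a dict: "clock": time; "qpos": joint angles; "qd": joint speeds; "joint_efforts": joint torques, N m; "position": TCP position; "tool_rot": TCP orientation; "force": force on the tool from outside, world axes, zero at the start; "moment": the same for the moment, N m; "grip_width": finger opening in m.
Only numpy, scipy, OpenCV 4.12 (cv2) and the standard library are available. Lean on these libraries where they do the work, as an engineer would, in place of code of your own. Each camera call takes 0.05 s, during which the arm holds its last target.

## Task

The full blue sample tote stands in the grey bay behind three reagent bottles: first clear all three bottles onto the green side mat, standing them upright there, then fetch the tote and stack it on the other tote, turned so that their white ends are opposite and it stands on the rim instead of nesting inside. Then put every bottle back in the bay on the very ring where it stood at the start. Keep bottles and tote upright throughout and leave the yellow tub and the white tube rack undisturbed.

Things in the scene. Friction and masses are not known exactly. Their poses are not given: they have to be found in the camera images.
- bottle_red_center (a point): centre (58 mm above the underside) of the loose upright white bottle with red cap and stripe; 116 mm tall, about 0.15 kg; body 38 mm across up to 70 mm, shoulder, then a plain round cap 34 mm across from 78 to 116 mm up, gripped from above. z up; yaw means nothing. Starts on any of the three ring marks along the bay's front; centre then 64 mm above the table
- bottle_green_center (a point): centre (58 mm above the underside) of the loose upright white bottle with green cap and stripe; 116 mm tall, about 0.15 kg; body 38 mm across up to 70 mm, shoulder, then a plain round cap 34 mm across from 78 to 116 mm up, gripped from above. z up; yaw means nothing. Starts on any of the three ring marks along the bay's front; centre then 64 mm above the table
- bottle_yellow_center (a point): centre (58 mm above the underside) of the loose upright white bottle with yellow cap and stripe; 116 mm tall, about 0.15 kg; body 38 mm across up to 70 mm, shoulder, then a plain round cap 34 mm across from 78 to 116 mm up, gripped from above. z up; yaw means nothing. Starts on any of the three ring marks along the bay's front; centre then 64 mm above the table
- tote_center (a point): centre (28 mm above the underside) of the loose full tote to fetch: blue, only the +x end white, orange-capped tubes fixed inside below the rim; 118 x 60 x 56 mm (x long, y, z up), about 0.25 kg. Its rim part, 28 to 56 mm up, is gripped across the 60 mm at mid-length. Below: body 94 x 41 mm with ribs (64 mm over them), 10 to 28 mm up, at x = +42 and -20 mm
- base_tote: receiving tote, loose on the table, 0.6 kg, same shape, x to its white end, two red-capped tubes lying in it; origin: centre of underside. Mouth 108 x 50 mm. White ends opposite (yaw differs by pi): upper ribs rest on this rim, underside 46 mm above this underside, 4.5 mm play in y, 7 in x. Same way round: ribs drop into rim notches and it nests at 28 mm, wrong
- bay: fixed low grey tray, 170 x 200 mm (its x, y), floor 6 mm above the table, lips up to 20 mm; origin: centre of underside. Three ring marks 56 mm apart in a row along its y, 36 mm in front (-x) of the origin, each with a bottle. The full tote stands behind the row at +x, long side along y, 8 mm from the bottles: no finger room until they are gone; 30 mm free behind it
- side_mat: flat side mat fixed on the table, green with a black edge, 230 x 110 mm (its x, y), 3 mm thick; origin at the centre of its underside. Room for three bottles in a row along its x; a bottle is on it when the bottle's centre is inside its outline
- tub: bystander: yellow open round tub, 85 mm tall, 80 mm across the mouth; origin at the centre of its underside; not to be disturbed
- tube_rack: bystander: white rack, 50 x 120 mm (x, y), 83 mm tall with its amber tubes with orange and blue caps; origin at the centre of its underside; not to be disturbed

How it is judged:
By the outcome, as a careful person would: the job done as asked, in the order asked, and still so for the second after the job is handed in, with the robot touching nothing.
It also fails if it takes over 141 s, if anything falls off the work surface, if the arm or the gripper's body presses on something with over 40 N, if the wrist force passes 120 N, or if a joint passes its speed limit or range.

## Working session

There is one attempt and no reset: what is moved stays moved. The work goes in short steps, Python scripts to look and compute and a tool call to move; the robot and the scene stay as the last step left them, time stands still between calls to the robot, and variables do not carry over. Pictures are saved under pics/ and viewed, and the job is handed in when it is done.

Besides the shell and the picture viewer there is one more tool, called after "Emit:" as a command line: name --argument value ..., lists and objects as JSON in quotes. servo_tool: Moves the arm, as the interface text tells. Its arguments: {"type":"object","properties":{"rows":{"type":"array"},"grip":{"type":"number"},"squeeze":{"type":"number"}},"required":["rows"]}

```bash
ls; mkdir -p pics; python3 - <<'E'
from workcell import bot
import cv2, numpy as np
s=bot.observe(); print({k:np.round(v,3) for k,v in s.items()}, bot.grip_point_offset)
for n in ("scene","top"):
    f=bot.grab_frame(n); cv2.imwrite(f"pics/{n}0.png",f["image"][:,:,::-1]); print(n,f["K"],f["R"],f["t"])
f=bot.grab_frame("wrist"); print(f["K"],f["mount"])
E
```

```text
pics
{'clock': np.float64(0.0), 'qpos': array([ 1.083,  0.522, -0.036,  1.6  ,  0.021,  1.021, -0.113]), 'qd': array([ 0.   ,  0.001, -0.001,  0.002,  0.   ,  0.   ,  0.   ]), 'joint_efforts': array([-1.0000e-03, -9.2710e+01,  1.9790e+00, -3.6993e+01,  1.8000e-02,
        8.0000e-03,  0.0000e+00]), 'position': array([ 0.253, -0.571,  0.231]), 'tool_rot': array([-3.141,  0.   ,  0.418]), 'force': array([ 0.568, -0.388,  0.806]), 'moment': array([-0.016, -0.031, -0.006]), 'grip_width': np.float64(0.085)} 0.0187
scene [[413.77065512   0.         321.67846429]
 [  0.         413.77065512 203.79442747]
 [  0.           0.           1.        ]] [[ 0.00751898  0.99997065 -0.00146984]
 [ 0.84691435 -0.00714963 -0.53168126]
 [-0.53167616  0.00275287 -0.84694326]] [ 0.0126026  -0.47822161  1.27279515]
top [[369.67228882   0.         324.16755772]
 [  0.         369.67228882 192.767876  ]
 [  0.           0.           1.        ]] [[ 0.01755018 -0.99980813 -0.00869987]
 [-0.9888407  -0.0160689  -0.1481076 ]
 [ 0.14793939  0.0112021  -0.98893299]] [0.00233071 0.63383746 0.84623543]
[[326.27436244   0.         314.44501265]
 [  0.         326.27436244 199.06144958]
 [  0.           0.           1.        ]] [[-1.50853645e-04 -9.58137448e-01 -2.86308588e-01  7.41606598e-02]
 [ 9.99999989e-01 -1.44079225e-04 -4.47277597e-05 -1.03568218e-03]
 [ 1.60422192e-06 -2.86308592e-01  9.58137459e-01 -1.41640632e-01]
 [ 0.00000000e+00  0.00000000e+00  0.00000000e+00  1.00000000e+00]]
```

View pics/scene0.png

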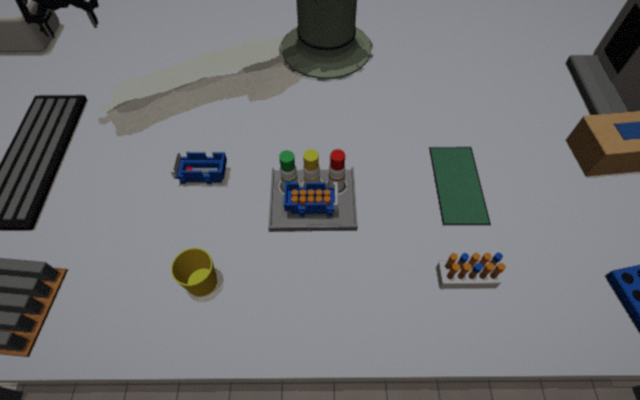

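View pics/top0.png

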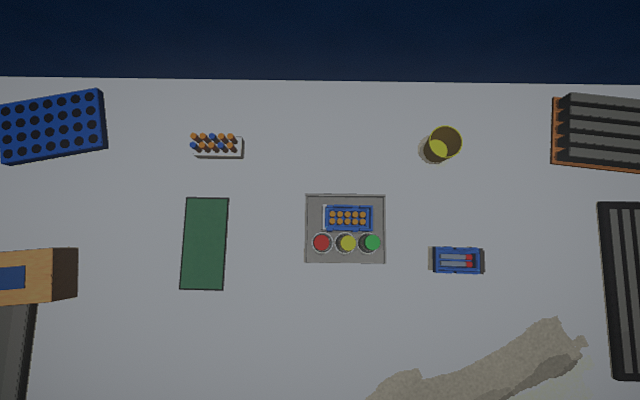

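The scene view shows the bay at (313,200) with the green, yellow and red bottles, the base tote at (200,168), the mat at (460,185), the tub at (195,270) and the rack at (472,270). I'll enlarge the crops.

```bash
cat > h.py <<'E'
import numpy as np, cv2
from workcell import bot
def cam(n):
    f=bot.grab_frame(n) ; return f
def ray(f,u,v,z):
    d=np.linalg.inv(f["K"])@np.array([u,v,1.]); R=f["R"]; c=-R.T@f["t"]; d=R.T@d
    return c+d*(z-c[2])/d[2]
def proj(f,X):
    p=f["K"]@(f["R"]@np.asarray(X,float)+f["t"]); return p[:2]/p[2]
E
python3 - <<'E'
import cv2
a=cv2.imread("pics/scene0.png"); b=cv2.imread("pics/top0.png")
cv2.imwrite("pics/c1.png",cv2.resize(a[140:240,160:360],None,fx=4,fy=4,interpolation=2))
cv2.imwrite("pics/c2.png",cv2.resize(b[185:285,300:500],None,fx=4,fy=4,interpolation=2))
E
```

```text
(no output)
```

View pics/c1.png

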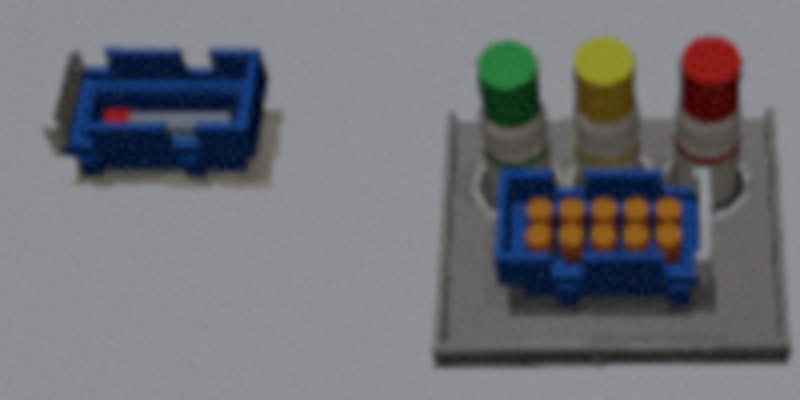

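View pics/c2.png

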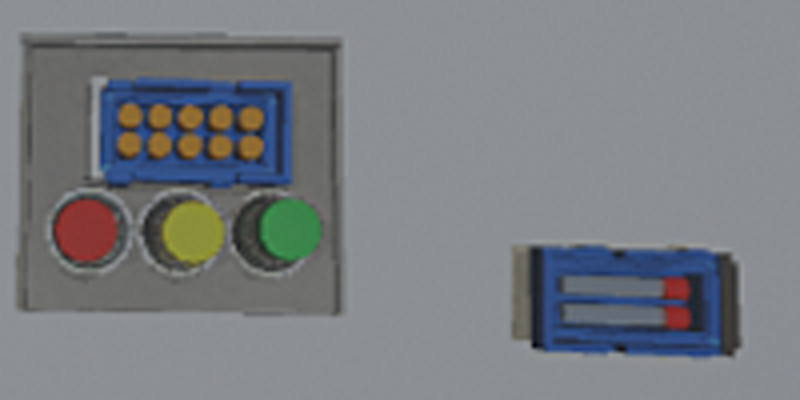

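The full tote's white end faces +y. The base tote's white end faces −y, and its notch positions agree, so their yaws are already opposite. Next I'll measure positions.

```bash
cat > meas.py <<'E'
from h import *
def mask(im,name):
    h=cv2.cvtColor(im,cv2.COLOR_RGB2HSV)
    r={'red':[((0,150,70),(6,255,255)),((174,150,70),(180,255,255))],'green':[((50,120,60),(75,255,255))],'yellow':[((25,140,80),(34,255,255))],'blue':[((105,150,30),(125,255,255))],'mat':[((65,80,30),(90,255,255))]}[name]
    m=0
    for a,b in r: m=m|cv2.inRange(h,np.array(a),np.array(b))
    return m
def comps(m,mn=20):
    n,l,s,c=cv2.connectedComponentsWithStats(m)
    return [(s[i].tolist(),c[i].round(1).tolist(),(l==i)) for i in range(1,n) if s[i][4]>mn]
E
python3 - <<'E'
from meas import *
for n in ("top","scene"):
    f=bot.grab_frame(n)
    print(n)
    for col in ('red','green','yellow','blue','mat'):
        for s,c,l in comps(mask(f["image"],col)): 
            z={'blue':.06,'mat':.003}.get(col,.122)
            print(col,s,c,ray(f,*c,z).round(4))
            if col in('blue','mat'):
                ct=cv2.findContours(l.astype(np.uint8),0,2)[0][0]; r=cv2.minAreaRect(ct); bx=cv2.boxPoints(r); print('   ',[ray(f,*p,z)[:2].round(3).tolist() for p in bx])
E
```

```text
top
red [314, 235, 15, 15, 176] [320.9, 242.1] [0.5142 0.0174 0.122 ]
red [466, 255, 6, 5, 27] [468.8, 257.0] [ 0.488 -0.301  0.122]
red [466, 262, 6, 5, 26] [468.9, 263.9] [ 0.4734 -0.3007  0.122 ]
green [365, 235, 15, 15, 182] [371.9, 242.0] [ 0.5164 -0.0931  0.122 ]
yellow [429, 126, 33, 32, 306] [439.9, 145.7] [ 0.7338 -0.2462  0.122 ]
yellow [341, 235, 14, 16, 172] [347.6, 242.7] [ 0.5139 -0.0405  0.122 ]
blue [0, 0, 640, 85, 41810] [326.7, 33.1] [1.043  0.0137 0.06  ]
    [[1.126, 0.866], [1.144, -0.785], [0.916, -0.761], [0.895, 0.832]]
blue [194, 78, 40, 1, 40] [213.5, 78.0] [0.9179 0.2952 0.06  ]
    [[0.919, 0.246], [0.919, 0.246], [0.917, 0.344], [0.917, 0.344]]
blue [268, 79, 42, 1, 42] [288.5, 79.0] [0.9178 0.1071 0.06  ]
    [[0.918, 0.056], [0.918, 0.056], [0.917, 0.158], [0.917, 0.158]]
blue [342, 80, 43, 1, 43] [363.0, 80.0] [ 0.9176 -0.0789  0.06  ]
    [[0.918, -0.131], [0.918, -0.131], [0.917, -0.027], [0.917, -0.027]]
blue [417, 81, 57, 1, 57] [445.0, 81.0] [ 0.9177 -0.2827  0.06  ]
    [[0.919, -0.352], [0.919, -0.352], [0.917, -0.213], [0.917, -0.213]]
blue [49
[... 2169 characters left out ...]
346], [0.743, 0.331]]
blue [461, 254, 7, 8, 42] [464.0, 257.4] [0.7321 0.2687 0.06  ]
    [[0.725, 0.264], [0.725, 0.276], [0.74, 0.273], [0.74, 0.261]]
blue [474, 264, 9, 8, 50] [477.7, 267.3] [0.7538 0.2918 0.06  ]
    [[0.756, 0.281], [0.742, 0.297], [0.751, 0.303], [0.765, 0.287]]
blue [607, 266, 33, 65, 1003] [627.6, 290.3] [0.8037 0.5702 0.06  ]
    [[0.753, 0.549], [0.754, 0.613], [0.879, 0.561], [0.879, 0.502]]
mat [431, 148, 58, 76, 3234] [458.3, 186.4] [0.5198 0.312  0.003 ]
    [[0.404, 0.258], [0.376, 0.374], [0.621, 0.362], [0.642, 0.261]]
mat [280, 151, 14, 20, 234] [286.7, 160.0] [ 0.4359 -0.1036  0.003 ]
    [[0.407, -0.122], [0.407, -0.089], [0.467, -0.087], [0.467, -0.119]]
```

```bash
cat > plan.py <<'E'
import sys
from h import *
from scipy.spatial.transform import Rotation as Ro
# usage plan.py x y z yawdeg : rows in tool axes from measured pose (translation in yaw stages)
x,y,z,yw=map(float,sys.argv[1:5])
s=bot.observe(); p=s["position"]; R0=Ro.from_euler('xyz',s["tool_rot"])
Rt=Ro.from_euler('xyz',[np.pi,0,np.radians(yw)])
rv=(R0.inv()*Rt).as_rotvec(degrees=True); d=np.array([x,y,z])-p
n=int(np.ceil(max(np.linalg.norm(rv)/10.7,np.linalg.norm(d)/.06,1)))
print("t",round(s["clock"],2),"pos",p.round(4),"rpy",np.degrees(s["tool_rot"]).round(1),"F",s["force"].round(1),"grip",round(s["grip_width"],4))
R=R0
for i in range(n):
    print((R.inv().apply(d/n)*100).round(2).tolist()+(rv/n).round(2).tolist()); R=R*Ro.from_rotvec(rv/n,degrees=True)
E
python3 plan.py .516 .0175 .2 90
```

```text
t 0.25 pos [ 0.2535 -0.5711  0.231 ] rpy [-180.     0.    23.9] F [-0.1  0.4  0.6] grip 0.0851
[4.35, -3.92, 0.28, -0.0, -0.0, -6.01]
[4.74, -3.45, 0.28, -0.0, -0.0, -6.01]
[5.07, -2.93, 0.28, -0.0, -0.0, -6.01]
[5.35, -2.38, 0.28, -0.0, -0.0, -6.01]
[5.57, -1.81, 0.28, -0.0, -0.0, -6.01]
[5.73, -1.22, 0.28, -0.0, -0.0, -6.01]
[5.83, -0.61, 0.28, -0.0, -0.0, -6.01]
[5.86, 0.0, 0.28, -0.0, -0.0, -6.01]
[5.83, 0.61, 0.28, -0.0, -0.0, -6.01]
[5.73, 1.22, 0.28, -0.0, -0.0, -6.01]
[5.57, 1.81, 0.28, -0.0, -0.0, -6.01]
```

Emit:
servo_tool --rows '[[[4.35, -3.9, 0.3, 0, 0, -6], [4.75, -3.45, 0.3, 0, 0, -6], [5.05, -2.95, 0.3, 0, 0, -6], [5.35, -2.4, 0.3, 0, 0, -6], [5.55, -1.8, 0.3, 0, 0, -6]]]' --grip 0.6

```text
clock: 0.88
position: [0.3731, -0.3022, 0.2164]
tool_rot: [3.141, 0.0, 0.945]
force: [1.1, -0.6, 0.4]
grip_width: 0.0681
```

Emit:
servo_tool --rows '[[[5.75, -1.2, 0.3, 0, 0, -6], [5.85, -0.6, 0.3, 0, 0, -6], [5.85, 0, 0.3, 0, 0, -6], [5.85, 0.6, 0.3, 0, 0, -6], [5.75, 1.2, 0.3, 0, 0, -6]]]'

```text
clock: 1.5
position: [0.4929, -0.0342, 0.2014]
tool_rot: [3.141, 0.0, 1.468]
force: [1.4, -0.8, 1.0]
grip_width: 0.0683
```

Emit:
servo_tool --rows '[[[5.55, 1.8, 0.3, 0, 0, -6], [0, 0, 0, 0, 0, 0], [0, 0, 0, 0, 0, 0]]]'

```text
clock: 1.88
position: [0.5158, 0.017, 0.1981]
tool_rot: [-3.141, 0.0, 1.569]
force: [-0.8, -0.3, 0.3]
grip_width: 0.0685
```

```bash
cat > w.py <<'E'
import sys
from h import *
from scipy.spatial.transform import Rotation as Ro
def wrist():
    s=bot.observe(); f=bot.grab_frame("wrist")
    T=np.eye(4); T[:3,:3]=Ro.from_euler('xyz',s["tool_rot"]).as_matrix(); T[:3,3]=s["position"]
    C=T@f["mount"]; f["R"]=C[:3,:3].T; f["t"]=-C[:3,:3].T@C[:3,3]; return f
if __name__=="__main__":
    f=wrist(); cv2.imwrite(f"pics/{sys.argv[1]}.png",f["image"][:,:,::-1])
    np.savez(f"pics/{sys.argv[1]}.npz",**{k:f[k] for k in("K","R","t","image")})
E
python3 plan.py .516 .0175 .2 90; python3 w.py w1
```

```text
t 1.88 pos [0.5158 0.017  0.1981] rpy [-180.     0.    89.9] F [-0.8 -0.3  0.3] grip 0.0685
[0.05, 0.02, -0.19, -0.04, 0.02, -0.09]
```

View pics/w1.png

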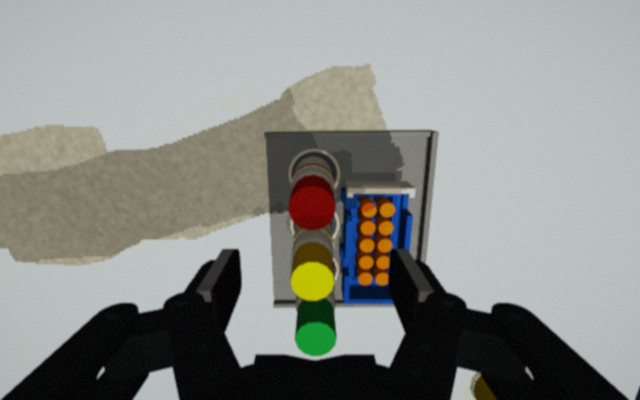

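The wrist view shows the red cap at (312,203), yellow at (313,282), green at (316,335), the whole bay, and the tote with its white end at (380,190) on the +y side. I'll cross-check positions from this view.

```bash
python3 - <<'E'
from meas import *
f=dict(np.load("pics/w1.npz"))
for col,lo,hi in(('red',(0,150,60),(6,255,255)),('yellow',(27,150,120),(32,255,255)),('green',(55,150,100),(75,255,255)),('blue',(105,150,30),(125,255,255))):
    h=cv2.cvtColor(f["image"],cv2.COLOR_RGB2HSV); m=cv2.inRange(h,np.array(lo),np.array(hi))
    for s,c,l in comps(m,100):
        z=.062 if col=='blue' else .122
        ct=max(cv2.findContours(l.astype(np.uint8),0,2)[0],key=len); (cx,cy),r=cv2.minEnclosingCircle(ct)
        print(col,s,c,ray(f,*c,z).round(4),ray(f,cx,cy,z).round(4))
        if col=='blue': print([ray(f,*p,z)[:2].round(4).tolist() for p in cv2.boxPoints(cv2.minAreaRect(ct))])
# bay lip top corners by eye
for u,v in((266,132),(437,131),(275,305)): print(ray(f,u,v,.02).round(4))
im=f["image"][110:320,240:460]; cv2.imwrite("pics/w1c.png",cv2.resize(im,None,fx=2.8,fy=2.8,interpolation=2)[:,:,::-1])
E
```

```text
red [289, 176, 46, 54, 1868] [311.6, 203.3] [0.5145 0.0232 0.122 ] [0.5144 0.0238 0.122 ]
yellow [291, 262, 43, 39, 1351] [312.1, 280.8] [ 0.5146 -0.038   0.122 ] [ 0.5145 -0.0378  0.122 ]
green [296, 322, 40, 33, 1024] [315.1, 338.1] [ 0.5168 -0.0897  0.122 ] [ 0.517  -0.0886  0.122 ]
blue [340, 188, 72, 116, 3100] [369.7, 248.4] [ 0.5678 -0.0398  0.062 ] [ 0.5662 -0.0363  0.062 ]
[[0.5402, -0.0977], [0.54, 0.0184], [0.6022, 0.017], [0.6096, -0.0994]]
[0.4699 0.0632 0.02  ]
[0.6346 0.0639 0.02  ]
[ 0.4715 -0.1296  0.02  ]
```

View pics/w1c.png

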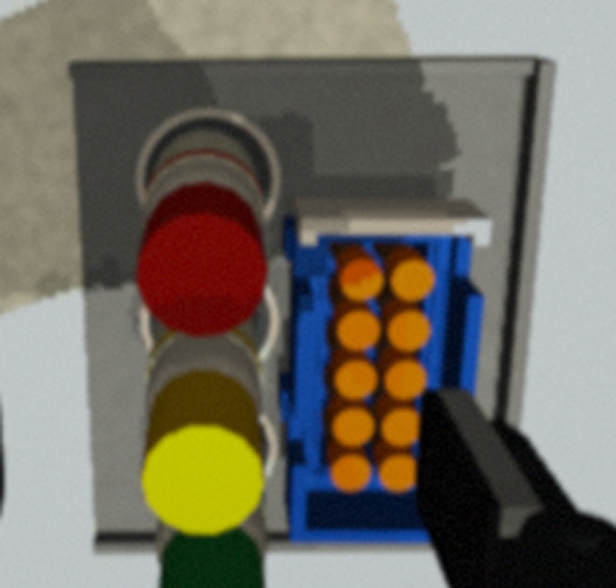

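Emit:
servo_tool --rows '[[[0.1, 0, 4, 0, 0, 0], [0, 0, 4, 0, 0, 0], [0, 0, 3.5, 0, 0, 0]]]'

```text
clock: 2.3
position: [0.5157, 0.0168, 0.0823]
tool_rot: [3.142, 0.001, 1.567]
force: [1.6, 0.3, 0.3]
grip_width: 0.0686
```

Emit:
servo_tool --rows '[[[0, 0, 0, 0, 0, 0], [0, 0, 0, 0, 0, 0], [0, 0, 0, 0, 0, 0], [0, 0, 0, 0, 0, 0]]]' --grip -1 --squeeze 40

```text
clock: 2.8
position: [0.5167, 0.0182, 0.0845]
tool_rot: [3.14, 0.0, 1.569]
force: [-1.7, -0.5, 10.4]
grip_width: 0.0332
```

```bash
python3 plan.py .586 .311 .15 90; python3 - <<'E'
from h import *
f=bot.grab_frame("scene"); cv2.imwrite("pics/s1.png",cv2.resize(f["image"][100:250,180:380],None,fx=4,fy=4,interpolation=2)[:,:,::-1])
E
```

```text
t 2.8 pos [0.5167 0.0182 0.0845] rpy [179.9   0.   89.9] F [-1.7 -0.5 10.4] grip 0.0332
[4.88, 1.15, -1.09, 0.02, 0.0, -0.01]
[4.88, 1.15, -1.09, 0.02, 0.0, -0.01]
[4.88, 1.15, -1.09, 0.02, 0.0, -0.01]
[4.88, 1.15, -1.09, 0.02, 0.0, -0.01]
[4.88, 1.15, -1.09, 0.02, 0.0, -0.01]
[4.88, 1.15, -1.09, 0.02, 0.0, -0.01]
```

View pics/s1.png

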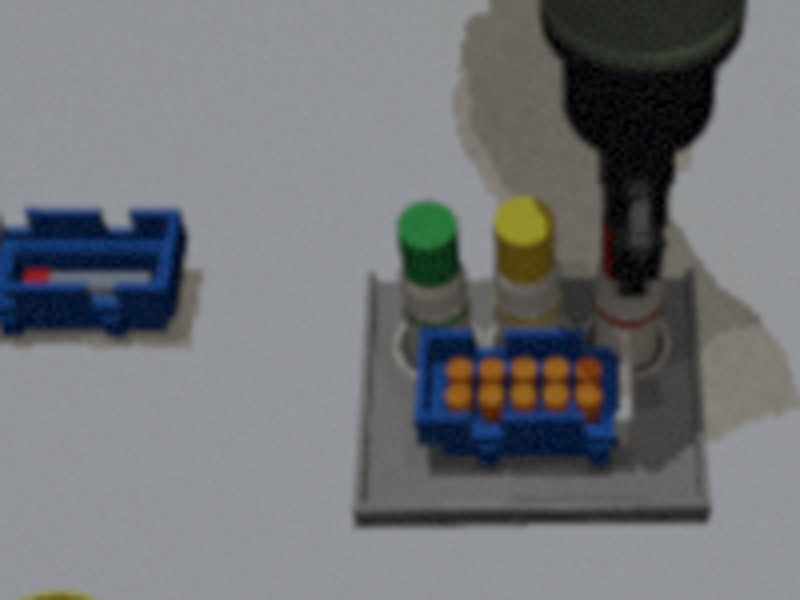

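Emit:
servo_tool --rows '[[[0, 0, -2.5, 0, 0, 0], [0, 0, -4, 0, 0, 0], [4.9, 1.1, 0, 0, 0, 0], [4.9, 1.2, 0, 0, 0, 0], [4.9, 1.2, 0, 0, 0, 0]]]'

```text
clock: 3.48
position: [0.5517, 0.1667, 0.1491]
tool_rot: [3.14, -0.0, 1.569]
force: [-0.4, -0.2, -1.8]
grip_width: 0.033
```

Emit:
servo_tool --rows '[[[4.9, 1.1, 0, 0, 0, 0], [4.9, 1.2, 0, 0, 0, 0], [4.9, 1.1, 0, 0, 0, 0], [0, 0, 0, 0, 0, 0], [0, 0, 0, 0, 0, 0]]]'

```text
clock: 4.1
position: [0.5854, 0.3118, 0.1484]
tool_rot: [-3.142, 0.001, 1.57]
force: [-0.3, -1.2, -1.6]
grip_width: 0.0332
```

```bash
python3 plan.py .586 .311 .083 90
```

```text
t 4.1 pos [0.5854 0.3118 0.1484] rpy [-180.     0.    89.9] F [-0.3 -1.2 -1.6] grip 0.0332
[-0.04, 0.03, 3.27, -0.0, 0.02, -0.04]
[-0.04, 0.03, 3.27, -0.0, 0.02, -0.04]
```

Emit:
servo_tool --rows '[[[0, 0, 3.5, 0, 0, 0], [0, 0, 2.5, 0, 0, 0], [0, 0, 0.4, 0, 0, 0], [0, 0, 0, 0, 0, 0]]]'

```text
clock: 4.6
position: [0.5859, 0.3118, 0.0852]
tool_rot: [3.141, -0.0, 1.569]
force: [-0.4, 0.8, -1.2]
grip_width: 0.033
```

Emit:
servo_tool --rows '[[[0, 0, 0.2, 0, 0, 0], [0, 0, 0, 0, 0, 0]]]'

```text
clock: 4.85
position: [0.5857, 0.3124, 0.0829]
tool_rot: [3.141, -0.0, 1.57]
force: [-0.9, 0.6, -1.2]
grip_width: 0.0331
```

Emit:
servo_tool --rows '[[[0, 0, 0.15, 0, 0, 0], [0, 0, 0, 0, 0, 0]]]'

```text
clock: 5.1
position: [0.5857, 0.3126, 0.0816]
tool_rot: [3.141, -0.0, 1.57]
force: [-1.6, -0.5, 7.1]
grip_width: 0.0332
```

Emit:
servo_tool --rows '[[[0, 0, 0, 0, 0, 0], [0, 0, 0, 0, 0, 0], [0, 0, 0, 0, 0, 0], [0, 0, -3, 0, 0, 0], [0, 0, -5, 0, 0, 0]]]' --grip 0.6

```text
clock: 5.72
position: [0.5846, 0.3118, 0.1603]
tool_rot: [-3.139, 0.001, 1.57]
force: [0.2, 0.9, 0.8]
grip_width: 0.0685
```

```bash
python3 plan.py .515 -.040 .155 90;  python3 - <<'E'
from h import *
f=bot.grab_frame("scene"); cv2.imwrite("pics/s2.png",cv2.resize(f["image"][80:280,180:510],None,fx=2.4,fy=2.4,interpolation=2)[:,:,::-1])
E
```

```text
t 5.72 pos [0.5846 0.3118 0.1603] rpy [-1.798e+02  1.000e-01  8.990e+01] F [0.2 0.9 0.8] grip 0.0685
[-5.86, -1.15, 0.1, -0.03, 0.01, -0.01]
[-5.86, -1.16, 0.1, -0.03, 0.01, -0.01]
[-5.86, -1.16, 0.1, -0.03, 0.01, -0.01]
[-5.86, -1.16, 0.09, -0.03, 0.01, -0.01]
[-5.86, -1.16, 0.09, -0.03, 0.01, -0.01]
[-5.86, -1.16, 0.09, -0.03, 0.01, -0.01]
```

View pics/s2.png

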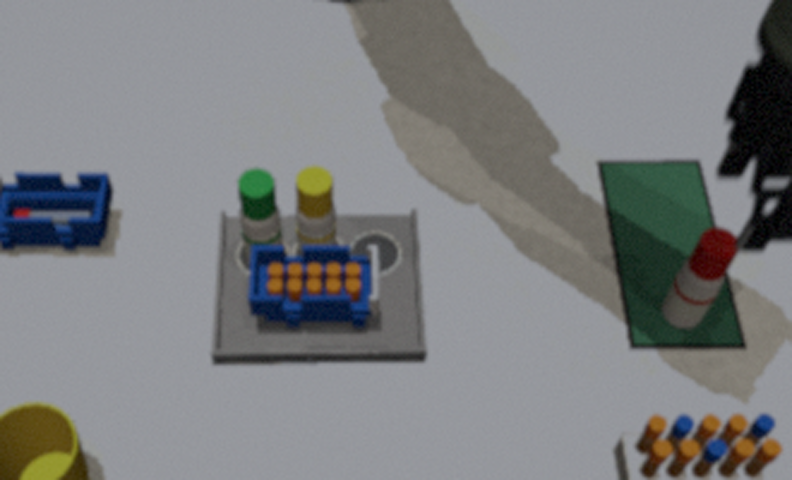

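Red now stands upright on the mat at (695,280) in this crop. Next is yellow.

Emit:
servo_tool --rows '[[[-5.9, -1.15, 0, 0, 0, 0], [-5.9, -1.15, 0, 0, 0, 0], [-5.9, -1.15, 0, 0, 0, 0], [-5.9, -1.15, 0, 0, 0, 0], [-5.9, -1.15, 0, 0, 0, 0]]]'

```text
clock: 6.4
position: [0.5271, 0.0155, 0.1609]
tool_rot: [3.141, 0.0, 1.57]
force: [1.2, -1.2, -0.3]
grip_width: 0.0684
```

Emit:
servo_tool --rows '[[[-5.7, -1.2, 0, 0, 0, 0], [0, 0, 0, 0, 0, 0], [0, 0, 0, 0, 0, 0]]]'

```text
clock: 6.78
position: [0.5157, -0.0393, 0.1609]
tool_rot: [3.141, -0.0, 1.569]
force: [0.2, -0.1, 0.3]
grip_width: 0.0683
```

```bash
python3 plan.py .515 -.040 .0845 90;  python3 w.py w2; python3 - <<'E'
from meas import *
f=dict(np.load("pics/w2.npz"))
for col,lo,hi in(('yellow',(27,150,120),(32,255,255)),('green',(55,150,100),(75,255,255))):
    h=cv2.cvtColor(f["image"],cv2.COLOR_RGB2HSV); m=cv2.inRange(h,np.array(lo),np.array(hi))
    for s,c,l in comps(m,100): print(col,s,c,ray(f,*c,.122).round(4))
E
```

```text
t 6.78 pos [ 0.5157 -0.0393  0.1609] rpy [180.   -0.   89.9] F [ 0.2 -0.1  0.3] grip 0.0683
[-0.04, -0.04, 3.82, 0.01, -0.01, -0.04]
[-0.04, -0.04, 3.82, 0.01, -0.01, -0.04]
green [291, 286, 50, 41, 1609] [315.4, 305.8] [ 0.5169 -0.0901  0.122 ]
```

View pics/w2.png

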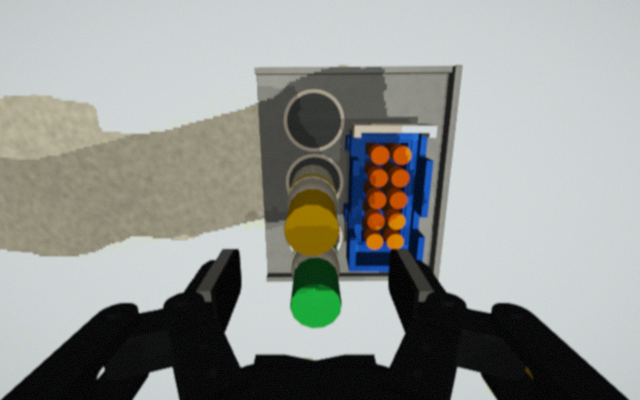

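Yellow is centred under the tool, and the emptied red ring shows at (315,121). I'll grasp yellow.

Emit:
servo_tool --rows '[[[-0.1, -0.1, 4, 0, 0, 0], [0, 0, 3.6, 0, 0, 0], [0, 0, 0, 0, 0, 0]]]'

```text
clock: 7.2
position: [0.5135, -0.039, 0.0832]
tool_rot: [-3.138, -0.001, 1.572]
force: [0.4, 0.6, 0.4]
grip_width: 0.0683
```

Emit:
servo_tool --rows '[[[0, 0, 0, 0, 0, 0], [0, 0, 0, 0, 0, 0], [0, 0, 0, 0, 0, 0], [0, 0, 0, 0, 0, 0]]]' --grip -1

```text
clock: 7.7
position: [0.5153, -0.0405, 0.0862]
tool_rot: [3.14, 0.0, 1.57]
force: [-1.0, 0.9, 7.8]
grip_width: 0.0334
```

Emit:
servo_tool --rows '[[[0, 0, -2.5, 0, 0, 0], [0, 0, -4, 0, 0, 0], [5.9, 0, 0, 0, 0, 0], [5.9, 0, 0, 0, 0, 0], [5.9, 0, 0, 0, 0, 0]]]'

```text
clock: 8.32
position: [0.515, 0.1381, 0.1511]
tool_rot: [3.14, -0.0, 1.569]
force: [0.7, 0.2, -1.0]
grip_width: 0.033
```

Emit:
servo_tool --rows '[[[5.9, 0, 0, 0, 0, 0], [5.9, 0, 0, 0, 0, 0], [5.7, 0, 0, 0, 0, 0], [0, 0, 0, 0, 0, 0], [0, 0, 0, 0, 0, 0]]]'

```text
clock: 8.95
position: [0.515, 0.3111, 0.1504]
tool_rot: [3.141, 0.0, 1.57]
force: [0.6, -0.3, -1.7]
grip_width: 0.0333
```

```bash
python3 plan.py .512 .311 .083 90
```

```text
t 8.95 pos [0.515  0.3111 0.1504] rpy [180.    0.   89.9] F [ 0.6 -0.3 -1.7] grip 0.0333
[-0.0, -0.15, 3.37, 0.02, 0.01, -0.03]
[-0.0, -0.15, 3.37, 0.02, 0.01, -0.03]
```

Emit:
servo_tool --rows '[[[0, -0.2, 3.5, 0, 0, 0], [0, -0.1, 2.7, 0, 0, 0], [0, 0, 0.3, 0, 0, 0], [0, 0, 0.2, 0, 0, 0], [0, 0, 0, 0, 0, 0]]]'

```text
clock: 9.57
position: [0.5125, 0.3114, 0.0839]
tool_rot: [3.14, -0.001, 1.569]
force: [0.2, 0.5, -1.0]
grip_width: 0.0332
```

Emit:
servo_tool --rows '[[[0, 0, 0.15, 0, 0, 0], [0, 0, 0, 0, 0, 0]]]'

```text
clock: 9.82
position: [0.5126, 0.312, 0.0832]
tool_rot: [3.139, -0.001, 1.57]
force: [-4.6, -2.4, 19.0]
grip_width: 0.033
```

Emit:
servo_tool --rows '[[[0, 0, 0, 0, 0, 0], [0, 0, 0, 0, 0, 0], [0, 0, 0, 0, 0, 0], [0, 0, -3, 0, 0, 0], [0, 0, -5, 0, 0, 0]]]' --grip 0.5

```text
clock: 10.45
position: [0.5111, 0.311, 0.161]
tool_rot: [-3.139, 0.001, 1.57]
force: [1.4, 0.3, 0.5]
grip_width: 0.0639
```

Emit:
servo_tool --rows '[[[-5.8, 0.1, 0, 0, 0, 0], [-5.8, 0.1, 0, 0, 0, 0], [-5.8, 0.1, 0, 0, 0, 0], [-5.8, 0.1, 0, 0, 0, 0], [-5.8, 0, 0, 0, 0, 0]]]'

```text
clock: 11.08
position: [0.5155, 0.0196, 0.1614]
tool_rot: [3.141, -0.0, 1.57]
force: [0.8, 0.4, -0.1]
grip_width: 0.0638
```

Emit:
servo_tool --rows '[[[-5.8, 0, 0, 0, 0, 0], [-5.6, 0, 0, 0, 0, 0], [0, 0, 0, 0, 0, 0], [0, 0, 0, 0, 0, 0]]]'

```text
clock: 11.58
position: [0.5154, -0.0922, 0.1613]
tool_rot: [3.142, -0.0, 1.569]
force: [0.8, 0.4, -0.2]
grip_width: 0.0639
```

```bash
python3 plan.py .517 -.0925 .0845 90;  python3 w.py w3; python3 - <<'E'
from h import *
f=bot.grab_frame("scene"); cv2.imwrite("pics/s3.png",cv2.resize(f["image"][80:280,180:510],None,fx=2.4,fy=2.4,interpolation=2)[:,:,::-1])
E
```

```text
t 11.57 pos [ 0.5154 -0.0922  0.1613] rpy [180.   -0.   89.9] F [ 0.8  0.4 -0.2] grip 0.0639
[-0.02, 0.08, 3.84, 0.0, -0.01, -0.04]
[-0.02, 0.08, 3.84, 0.0, -0.01, -0.04]
```

View pics/w3.png

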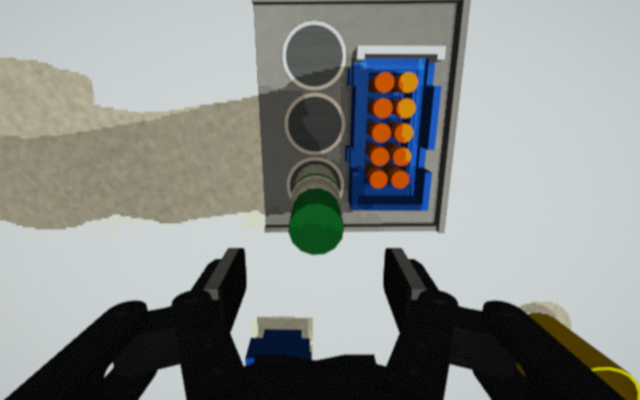

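View pics/s3.png

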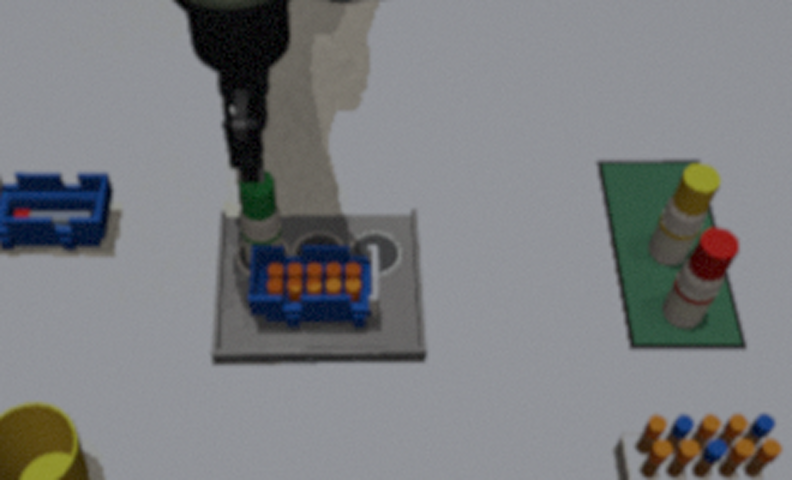

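Both bottles stand on the mat, the red ring is at (314,55), the yellow ring at (315,123), and green is under the tool. I'll grasp green.

Emit:
servo_tool --rows '[[[0, 0.1, 4, 0, 0, 0], [0, 0, 3.6, 0, 0, 0], [0, 0, 0, 0, 0, 0]]]'

```text
clock: 12.05
position: [0.5153, -0.0912, 0.0837]
tool_rot: [-3.138, -0.001, 1.572]
force: [0.3, 0.3, -0.2]
grip_width: 0.0641
```

Emit:
servo_tool --rows '[[[0, 0, 0, 0, 0, 0], [0, 0, 0, 0, 0, 0], [0, 0, 0, 0, 0, 0], [0, 0, 0, 0, 0, 0]]]' --grip -1

```text
clock: 12.55
position: [0.5173, -0.0926, 0.0868]
tool_rot: [3.139, 0.0, 1.57]
force: [-0.5, 1.5, 7.2]
grip_width: 0.033
```

Emit:
servo_tool --rows '[[[0, 0, -2.5, 0, 0, 0], [0, 0, -4, 0, 0, 0], [5.8, -1.1, 0, 0, 0, 0], [5.8, -1.1, 0, 0, 0, 0], [5.8, -1.1, 0, 0, 0, 0]]]'

```text
clock: 13.18
position: [0.4836, 0.083, 0.1515]
tool_rot: [3.14, -0.0, 1.569]
force: [1.1, 0.6, -1.6]
grip_width: 0.0328
```

Emit:
servo_tool --rows '[[[5.8, -1.1, 0, 0, 0, 0], [5.8, -1.1, 0, 0, 0, 0], [5.8, -1.1, 0, 0, 0, 0], [5.6, -1.1, 0, 0, 0, 0], [0, 0, 0, 0, 0, 0]]]'

```text
clock: 13.8
position: [0.4382, 0.3163, 0.1514]
tool_rot: [3.141, -0.003, 1.576]
force: [-0.2, -0.8, -1.0]
grip_width: 0.0329
```

```bash
python3 plan.py .438 .311 .083 90
```

```text
t 13.8 pos [0.4382 0.3163 0.1514] rpy [180.   -0.2  90.3] F [-0.2 -0.8 -1. ] grip 0.0329
[-0.28, -0.01, 3.42, 0.02, -0.09, 0.14]
[-0.27, -0.01, 3.42, 0.02, -0.09, 0.14]
```

Emit:
servo_tool --rows '[[[-0.2, 0, 3.5, 0, 0, 0], [0, 0, 2.5, 0, 0, 0], [0, 0, 0.4, 0, 0, 0], [0, 0, 0.25, 0, 0, 0], [0, 0, 0, 0, 0, 0]]]'

```text
clock: 14.42
position: [0.4404, 0.3096, 0.0847]
tool_rot: [3.141, -0.001, 1.569]
force: [0.1, 0.0, -1.2]
grip_width: 0.0329
```

Emit:
servo_tool --rows '[[[0, 0, 0.15, 0, 0, 0], [0, 0, 0, 0, 0, 0]]]'

```text
clock: 14.68
position: [0.4405, 0.3101, 0.0838]
tool_rot: [3.14, -0.001, 1.57]
force: [-3.4, -1.3, 18.0]
grip_width: 0.0332
```

Emit:
servo_tool --rows '[[[0, 0, 0, 0, 0, 0], [0, 0, 0, 0, 0, 0], [0, 0, 0, 0, 0, 0], [0, 0, -4, 0, 0, 0], [0, 0, -6, 0, 0, 0]]]' --grip 0.5

```text
clock: 15.3
position: [0.4391, 0.309, 0.1824]
tool_rot: [-3.139, 0.001, 1.57]
force: [1.4, -0.1, 0.8]
grip_width: 0.0642
```

Emit:
servo_tool --rows '[[[-5.8, 1.6, -0.3, 0, 0, 0], [-5.8, 1.6, -0.3, 0, 0, 0], [-5.8, 1.6, -0.3, 0, 0, 0], [-5.8, 1.6, -0.3, 0, 0, 0], [-5.8, 1.6, -0.3, 0, 0, 0]]]'

```text
clock: 15.92
position: [0.5199, 0.0174, 0.1976]
tool_rot: [3.141, -0.0, 1.57]
force: [1.4, -0.8, 0.3]
grip_width: 0.0641
```

Emit:
servo_tool --rows '[[[-5.8, 1.6, -0.3, 0, 0, 0], [-5.8, 1.6, -0.3, 0, 0, 0], [-2, 1, -0.3, 0, 0, 0], [0, 0, 0, 0, 0, 0], [0, 0, 0, 0, 0, 0]]]'

```text
clock: 16.55
position: [0.5611, -0.1157, 0.2062]
tool_rot: [-3.141, -0.0, 1.571]
force: [0.1, 0.2, 0.5]
grip_width: 0.0644
```

```bash
python3 plan.py .567 -.11 .2 90;  python3 w.py w4; python3 - <<'E'
from h import *
f=bot.grab_frame("scene"); cv2.imwrite("pics/s4.png",cv2.resize(f["image"][80:280,180:510],None,fx=2.4,fy=2.4,interpolation=2)[:,:,::-1])
f=bot.grab_frame("top"); cv2.imwrite("pics/t4.png",f["image"][:,:,::-1])
E
```

```text
t 16.55 pos [ 0.5611 -0.1157  0.2062] rpy [-180.   -0.   90.] F [0.1 0.2 0.5] grip 0.0644
[0.56, 0.59, 0.62, -0.02, -0.03, -0.01]
```

View pics/w4.png

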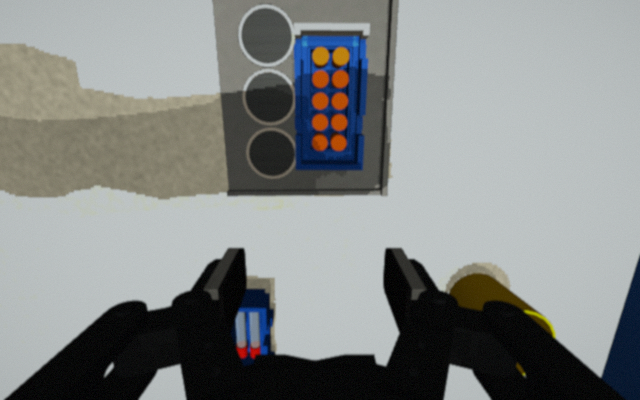

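View pics/s4.png

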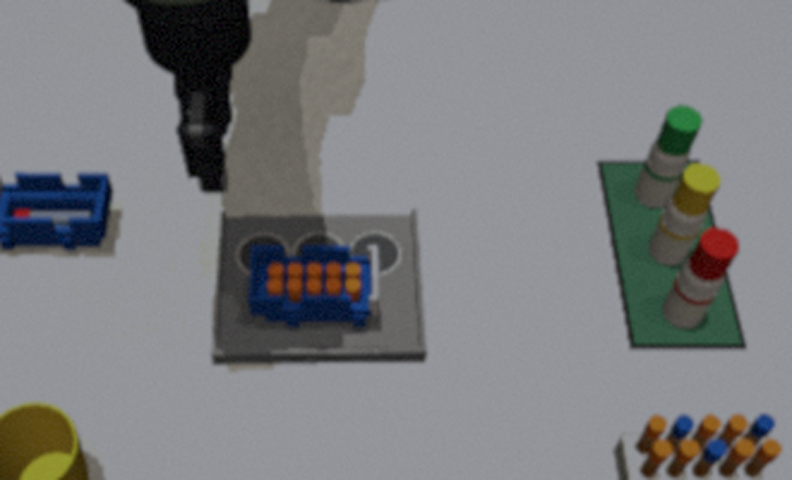

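```bash
python3 - <<'E'
from meas import *
f=dict(np.load("pics/w4.npz"))
cv2.imwrite("pics/w4c.png",cv2.resize(f["image"][0:200,210:410],None,fx=3,fy=3,interpolation=2)[:,:,::-1])
g=cv2.cvtColor(f["image"],cv2.COLOR_RGB2HSV)
# dark ring interiors
for name,(u,v) in dict(red=(267,35),yellow=(269,97),green=(271,153)).items():
    print(name,ray(f,u,v,.006).round(4))
v=cv2.GaussianBlur(g[...,2],(3,3),0)
for name,(u,w) in dict(red=(267,35),yellow=(269,97),green=(271,153)).items():
    # radial brightest pixel
    pts=[]
    for a in np.arange(0,2*np.pi,.1):
        rr=np.arange(17,32,.25); xs=u+rr*np.cos(a); ys=w+rr*np.sin(a)
        if ys.min()<0: continue
        val=cv2.remap(v,xs.astype(np.float32)[None],ys.astype(np.float32)[None],1)[0]
        k=val.argmax(); pts.append(ray(f,xs[k],ys[k],.006)[:2])
    P=np.array(pts); A=np.c_[2*P,np.ones(len(P))]
    for _ in range(4):
        s=np.linalg.lstsq(A,(P**2).sum(1),rcond=None)[0]; r=np.sqrt(s[2]+s[0]**2+s[1]**2); e=abs(np.hypot(*(P-s[:2]).T)-r); k=e<=np.quantile(e,.85); P=P[k];A=A[k]
    print(name,s[:2].round(4),round(r,4))
E
```

```text
red [0.5168 0.0194 0.006 ]
yellow [ 0.5165 -0.0369  0.006 ]
green [ 0.5163 -0.0929  0.006 ]
red [0.516  0.0186] 0.0254
yellow [ 0.5163 -0.0373] 0.0255
green [ 0.5168 -0.0932] 0.0255
```

View pics/w4c.png

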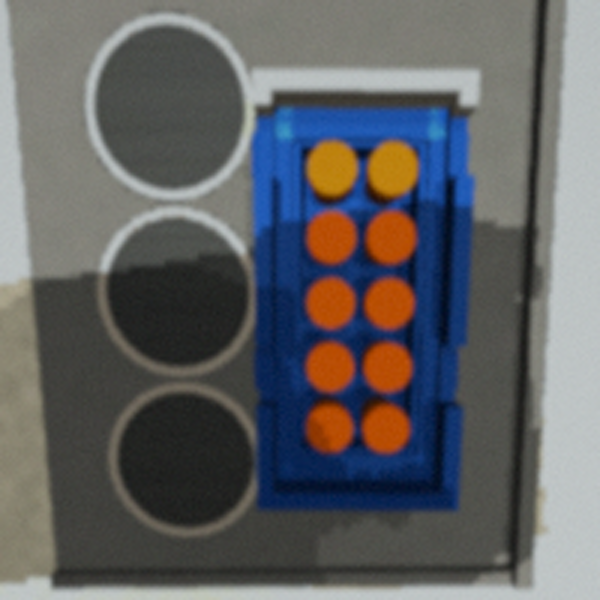

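```bash
python3 - <<'E'
from meas import *
f=dict(np.load("pics/w4.npz"))
for u,v in((293.3,22.7),(370,22.7),(296,170),(363.3,170)): print(ray(f,u,v,.062).round(4))
from scipy import ndimage
h=cv2.cvtColor(f["image"],cv2.COLOR_RGB2HSV); m=cv2.inRange(h,np.array((5,180,120)),np.array((22,255,255)))
for s,c,l in comps(m,80): print(s,c,ray(f,*c,.05).round(4))
print(-f["R"].T@f["t"])
f=bot.grab_frame("top"); im=f["image"]
cv2.imwrite("pics/t4c.png",cv2.resize(im[190:280,300:500],None,fx=4,fy=4,interpolation=2)[:,:,::-1])
h=cv2.cvtColor(im,cv2.COLOR_RGB2HSV); m=cv2.inRange(h,np.array((5,150,60)),np.array((22,255,255)))
for s,c,l in comps(m,8): 
  if 320<c[0]<380 :print('top',s,c,ray(f,*c,.05).round(4))
E
```

```text
[0.5452 0.0182 0.062 ]
[0.6056 0.0182 0.062 ]
[ 0.5454 -0.0996  0.062 ]
[ 0.6054 -0.0997  0.062 ]
[313, 48, 16, 17, 221] [320.1, 56.0] [ 0.5666 -0.0045  0.05  ]
[333, 48, 16, 18, 224] [340.4, 56.2] [ 0.5837 -0.0046  0.05  ]
[313, 71, 15, 17, 200] [319.9, 79.0] [ 0.5666 -0.0227  0.05  ]
[332, 71, 16, 17, 219] [339.8, 78.9] [ 0.5836 -0.0226  0.05  ]
[313, 93, 15, 16, 187] [319.8, 100.6] [ 0.5665 -0.0404  0.05  ]
[332, 93, 16, 16, 202] [339.3, 100.7] [ 0.5836 -0.0405  0.05  ]
[313, 114, 15, 16, 186] [319.6, 121.7] [ 0.5664 -0.0584  0.05  ]
[331, 114, 16, 16, 198] [338.8, 121.9] [ 0.5835 -0.0586  0.05  ]
[313, 135, 14, 15, 180] [319.5, 142.0] [ 0.5664 -0.0763  0.05  ]
[331, 135, 15, 15, 187] [338.1, 142.2] [ 0.5833 -0.0765  0.05  ]
[ 0.561691   -0.04120407  0.34782832]
top [338, 211, 5, 6, 21] [339.5, 213.8] [ 0.5831 -0.0245  0.05  ]
top [330, 212, 5, 5, 22] [331.9, 213.8] [ 0.5828 -0.0063  0.05  ]
top [345, 212, 5, 5, 23] [347.0, 214.0] [ 0.5829 -0.0424  0.05  ]
top [352, 212, 6, 5, 25] [354.6, 214.1] [ 0.583  -0.0605  0.05  ]
top [360, 212, 6, 6, 26] [362.1, 214.4] [ 0.5826 -0.0784  0.05  ]
top [330, 218, 5, 6, 21] [331.7, 220.7] [ 0.5663 -0.0061  0.05  ]
top [337, 218, 6, 6, 23] [339.4, 220.7] [ 0.5666 -0.0244  0.05  ]
top [345, 219, 5, 6, 23] [346.9, 221.2] [ 0.5657 -0.0423  0.05  ]
top [352, 219, 6, 6, 25] [354.3, 221.6] [ 0.5651 -0.0599  0.05  ]
top [360, 219, 6, 6, 28] [362.1, 221.4] [ 0.5659 -0.0784  0.05  ]
```

View pics/t4c.png

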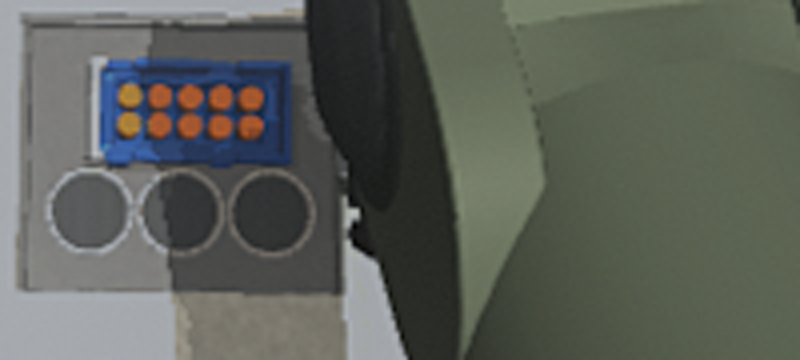

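The tote rim measures 60 x 118 mm, matching its given size. It is centred at (0.5755, −0.0405) and aligned with y, with the ring spacing at 56 mm. Next I'll look at the base tote from above.

Emit:
servo_tool --rows '[[[-5, -1.6, 0, 0, 0, 0], [-5, -1.6, 0, 0, 0, 0], [-5, -1.6, 0, 0, 0, 0], [-5, -1.6, 0, 0, 0, 0], [-5, -1.6, 0, 0, 0, 0]]]' --grip 0.9

```text
clock: 17.38
position: [0.4807, -0.3676, 0.2065]
tool_rot: [3.141, 0.0, 1.571]
force: [1.4, 0.0, 0.8]
grip_width: 0.0811
```

Emit:
servo_tool --rows '[[[0, 0, 0, 0, 0, 0], [0, 0, 0, 0, 0, 0]]]'

```text
clock: 17.62
position: [0.4815, -0.3657, 0.2063]
tool_rot: [3.141, -0.001, 1.57]
force: [0.7, 0.6, 0.2]
grip_width: 0.0812
```

```bash
python3 plan.py .48 -.37 .2 90;  python3 w.py w5; python3 - <<'E'
from h import *
f=dict(np.load("pics/w5.npz")); cv2.imwrite("pics/w5c.png",cv2.resize(f["image"][0:240,200:440],None,fx=2.5,fy=2.5,interpolation=2)[:,:,::-1])
E
```

```text
t 17.62 pos [ 0.4815 -0.3657  0.2063] rpy [180.  -0.  90.] F [0.7 0.6 0.2] grip 0.0812
[-0.43, -0.15, 0.63, 0.01, -0.03, -0.03]
```

View pics/w5c.png

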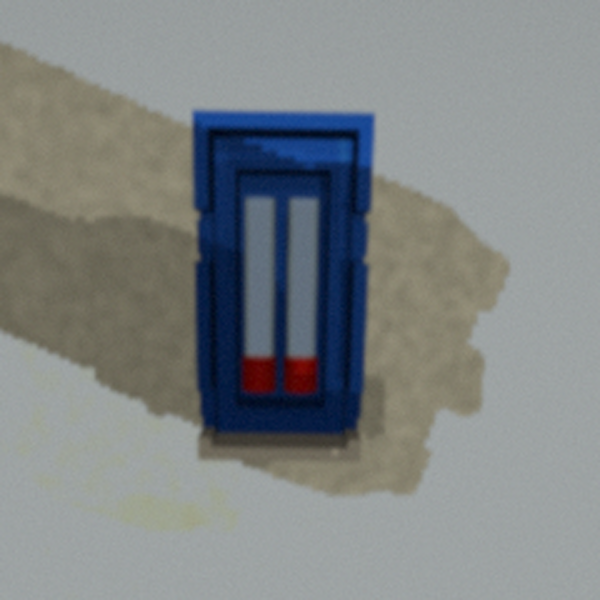

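The base tote's white end is at the bottom (−y). Its rim corners are at crop (193,112), (374,113), (198,459) and (360,459).

```bash
python3 - <<'E'
from meas import *
f=dict(np.load("pics/w5.npz"))
P=np.array([ray(f,200+u/2.5,v/2.5,.056)[:2] for u,v in((193,112),(374,113),(198,459),(360,459))])
print(P.round(4),P.mean(0).round(4))
a=(P[0]+P[1])/2; b=(P[2]+P[3])/2; d=a-b; print("axis", np.hypot(*d), np.degrees(np.arctan2(d[1],d[0])), np.degrees(np.arctan2(P[1,1]-P[0,1],P[1,0]-P[0,0])))
h=cv2.cvtColor(f["image"],cv2.COLOR_RGB2HSV); m=cv2.inRange(h,np.array((105,150,20)),np.array((125,255,255))); m[240:]=0;m[:,:200]=0;m[:,440:]=0
# left/right edges of blue by row
rows=range(50,168,6); L=[];R=[]
for r in rows:
    x=np.where(m[r])[0]; L.append(ray(f,x.min(),r+.5,.056)[:2]); R.append(ray(f,x.max()+1,r+.5,.056)[:2])
print(np.c_[L,R].round(4)[:, [1,0,2]])
E
```

```text
[[ 0.4519 -0.2468]
 [ 0.5111 -0.2471]
 [ 0.4498 -0.3636]
 [ 0.5095 -0.3637]] [ 0.4806 -0.3053]
axis 0.11674719771047665 89.09385793373336 -0.3175611585485205
[[-0.2511  0.4524  0.5107]
 [-0.2556  0.4522  0.5109]
 [-0.2602  0.4521  0.5102]
 [-0.2649  0.4519  0.5103]
 [-0.2695  0.4518  0.5105]
 [-0.2743  0.4516  0.5097]
 [-0.2791  0.454   0.5082]
 [-0.2839  0.453   0.5092]
 [-0.2888  0.4529  0.5093]
 [-0.2937  0.4536  0.5086]
 [-0.2987  0.4517  0.5096]
 [-0.3037  0.4515  0.5097]
 [-0.3088  0.4514  0.5098]
 [-0.3139  0.4512  0.51  ]
 [-0.3191  0.4519  0.5092]
 [-0.3243  0.4518  0.5094]
 [-0.3296  0.4516  0.5095]
 [-0.335   0.4514  0.5097]
 [-0.3404  0.4522  0.5089]
 [-0.3459  0.452   0.5081]]
```

Emit:
servo_tool --rows '[[[5.4, 1.6, 0.5, 0, 0, 0], [5.4, 1.6, 0.5, 0, 0, 0], [5.4, 1.6, 0.5, 0, 0, 0], [5.4, 1.6, 0.5, 0, 0, 0], [5.4, 1.6, 1, 0, 0, 0]]]'

```text
clock: 18.3
position: [0.562, -0.0934, 0.1767]
tool_rot: [3.141, -0.0, 1.572]
force: [0.4, -0.5, -1.0]
grip_width: 0.081
```

Emit:
servo_tool --rows '[[[5.4, 1.4, 1, 0, 0, 0], [0, 0, 4, 0, 0, 0], [0, 0, 0, 0, 0, 0], [0, 0, 0, 0, 0, 0]]]'

```text
clock: 18.8
position: [0.5758, -0.0427, 0.1275]
tool_rot: [3.141, 0.0, 1.57]
force: [-0.7, -0.5, 0.6]
grip_width: 0.0811
```

```bash
python3 plan.py .5755 -.0405 .023 90;  python3 w.py w6
```

```text
t 18.8 pos [ 0.5758 -0.0427  0.1275] rpy [180.    0.   89.9] F [-0.7 -0.5  0.6] grip 0.0811
[0.11, -0.02, 5.22, 0.02, 0.0, -0.03]
[0.11, -0.02, 5.22, 0.02, 0.0, -0.03]
```

View pics/w6.png

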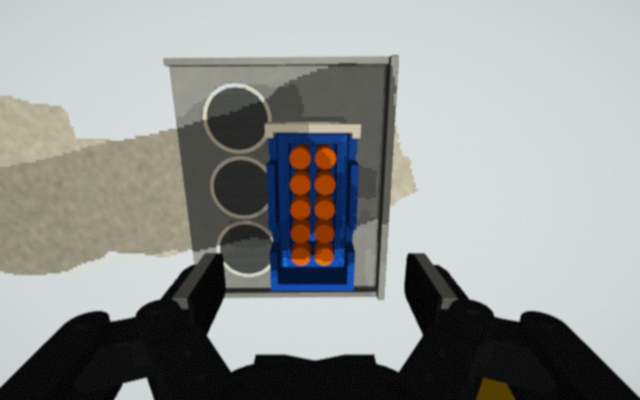

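The tote is centred between the jaws at (312,210). I'll lower and grip.

Emit:
servo_tool --rows '[[[0.2, 0, 3.5, 0, 0, 0], [0, 0, 3.5, 0, 0, 0], [0, 0, 2, 0, 0, 0], [0, 0, 1.4, 0, 0, 0], [0, 0, 0, 0, 0, 0]]]'

```text
clock: 19.48
position: [0.5756, -0.0407, 0.0223]
tool_rot: [-3.141, -0.0, 1.57]
force: [0.4, 0.5, 0.1]
grip_width: 0.081
```

Emit:
servo_tool --rows '[[[0, 0, 0, 0, 0, 0], [0, 0, 0, 0, 0, 0], [0, 0, 0, 0, 0, 0], [0, 0, 0, 0, 0, 0]]]' --grip -1 --squeeze 50

```text
clock: 19.98
position: [0.5761, -0.0407, 0.0234]
tool_rot: [3.14, 0.0, 1.57]
force: [-0.6, -0.7, 5.8]
grip_width: 0.0591
```

```bash
python3 plan.py .5755 -.0405 .023 90; python3 - <<'E'
from h import *
f=bot.grab_frame("scene"); cv2.imwrite("pics/s6.png",cv2.resize(f["image"][80:280,180:510],None,fx=2.4,fy=2.4,interpolation=2)[:,:,::-1])
E
```

```text
t 19.98 pos [ 0.5761 -0.0407  0.0234] rpy [179.9   0.   89.9] F [-0.6 -0.7  5.8] grip 0.0591
[0.02, -0.06, 0.04, 0.08, 0.01, -0.07]
```

View pics/s6.png

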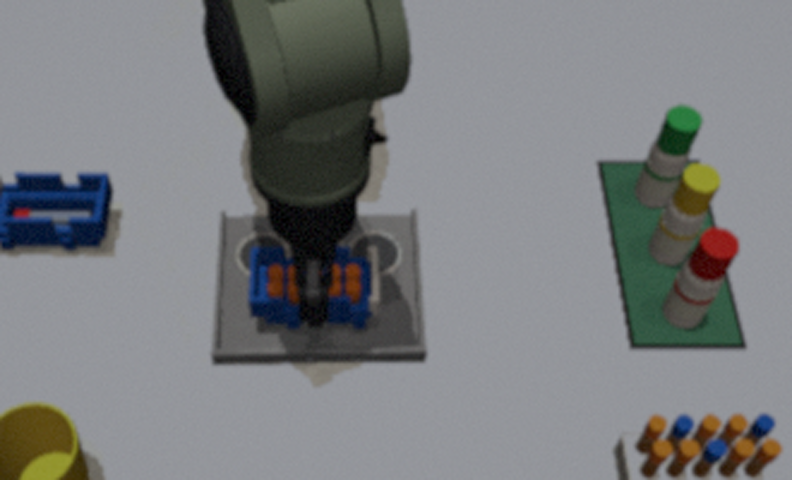

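Emit:
servo_tool --rows '[[[0, 0, -1.5, 0, 0, 0], [0, 0, -3, 0, 0, 0], [0, 0, -4, 0, 0, 0], [0, 0, -3, 0, 0, 0], [0, 0, 0, 0, 0, 0]]]'

```text
clock: 20.65
position: [0.5767, -0.0408, 0.1403]
tool_rot: [3.137, 0.0, 1.569]
force: [0.4, 0.6, -4.4]
grip_width: 0.0594
```

Emit:
servo_tool --rows '[[[-4.4, -1.6, 0, 0, 0, 0.1], [-4.4, -1.6, 0, 0, 0, 0.1], [-4.4, -1.6, 0, 0, 0, 0.1], [-4.4, -1.6, 0, 0, 0, 0.1], [-4.4, -1.6, 0, 0, 0, 0.1]]]'

```text
clock: 21.28
position: [0.4934, -0.2615, 0.1368]
tool_rot: [-3.141, -0.0, 1.561]
force: [1.3, 0.8, -3.4]
grip_width: 0.0595
```

Emit:
servo_tool --rows '[[[-4.4, -1.5, 0, 0, 0, 0.1], [0, 0, 0, 0, 0, 0], [0, 0, 0, 0, 0, 0], [0, 0, 0, 0, 0, 0]]]'

```text
clock: 21.78
position: [0.4795, -0.303, 0.1371]
tool_rot: [-3.141, -0.001, 1.561]
force: [0.3, 0.1, -3.3]
grip_width: 0.0596
```

```bash
python3 plan.py .4810 -.3053 .0634 89.4; python3 w.py w7; python3 - <<'E'
from h import *
f=bot.grab_frame("scene"); cv2.imwrite("pics/s7.png",cv2.resize(f["image"][80:280,130:460],None,fx=2.4,fy=2.4,interpolation=2)[:,:,::-1])
E
```

```text
t 21.77 pos [ 0.4795 -0.303   0.1371] rpy [-180.    -0.    89.4] F [ 0.3  0.1 -3.3] grip 0.0596
[-0.12, 0.08, 3.69, -0.0, -0.02, 0.01]
[-0.12, 0.08, 3.69, -0.0, -0.02, 0.01]
```

View pics/w7.png

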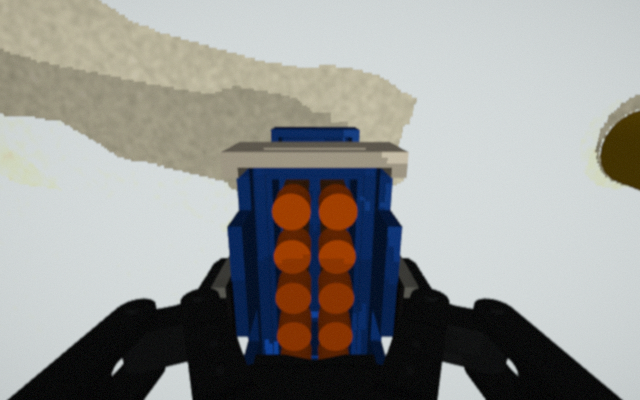

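View pics/s7.png

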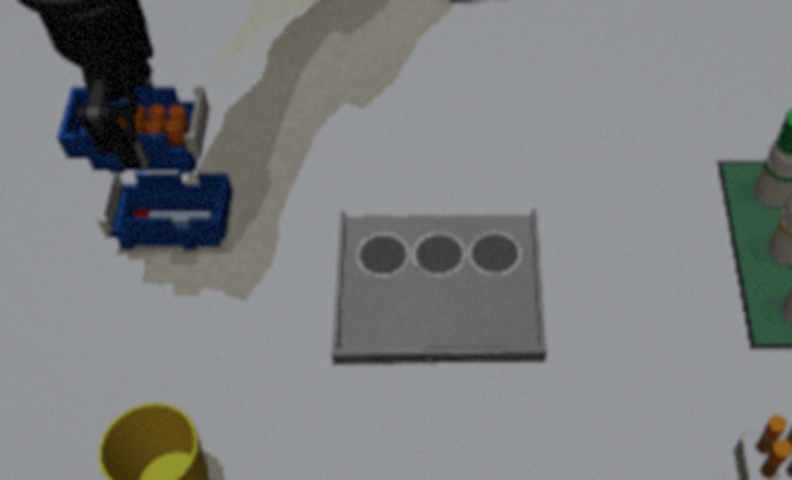

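The tote is held level with its white end at +y, and the base rim at (315,130) is centred under it. I'll lower it in steps.

Emit:
servo_tool --rows '[[[-0.2, 0.15, 3, 0, 0, 0], [0, 0, 2, 0, 0, 0], [0, 0, 1, 0, 0, 0], [0, 0, 0.6, 0, 0, 0], [0, 0, 0, 0, 0, 0]]]'

```text
clock: 22.5
position: [0.4807, -0.3061, 0.0714]
tool_rot: [3.142, 0.0, 1.559]
force: [-0.0, 0.0, -3.6]
grip_width: 0.0593
```

```bash
python3 plan.py .4810 -.3053 .0634 89.4; python3 w.py w8; python3 - <<'E'
from h import *
f=bot.grab_frame("scene"); cv2.imwrite("pics/s8.png",cv2.resize(f["image"][100:220,130:290],None,fx=4.8,fy=4.8,interpolation=2)[:,:,::-1])
E
```

```text
t 22.5 pos [ 0.4807 -0.3061  0.0714] rpy [180.    0.   89.3] F [-0.   0.  -3.6] grip 0.0593
[0.08, 0.03, 0.8, 0.0, 0.0, -0.05]
```

View pics/s8.png

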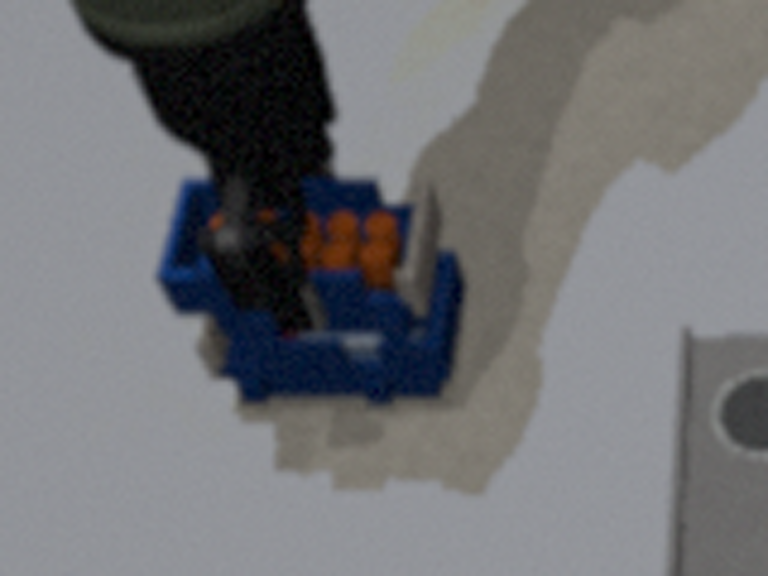

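View pics/w8.png

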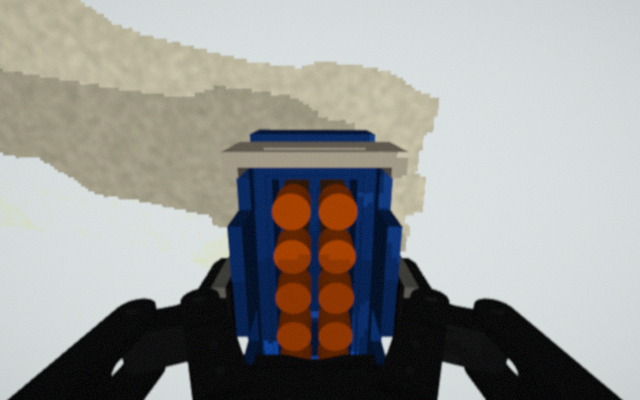

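```bash
python3 - <<'E'
from h import *
f=dict(np.load("pics/w8.npz"))
for u,v,z in((251,131,.056),(375,131,.056),(222,152,.11),(408,152,.11),(240,143,.11)): print(ray(f,u,v,z).round(4))
cv2.imwrite("pics/w8c.png",cv2.resize(f["image"][115:195,205:425],None,fx=3.6,fy=3.6,interpolation=2)[:,:,::-1])
E
```

```text
[ 0.452  -0.2446  0.056 ]
[ 0.5107 -0.2453  0.056 ]
[ 0.4527 -0.2465  0.11  ]
[ 0.5115 -0.2472  0.11  ]
[ 0.4586 -0.2438  0.11  ]
```

View pics/w8c.png

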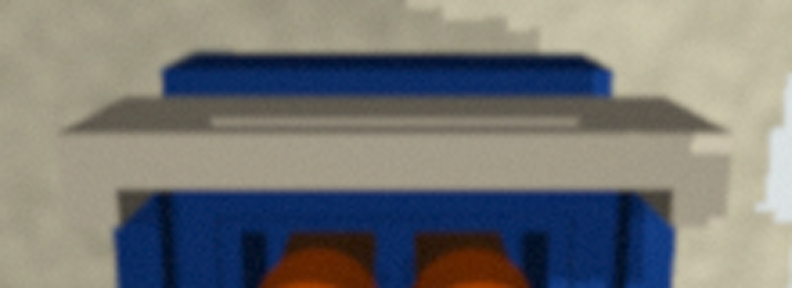

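Both ends line up: base rim x 0.4813, tote x 0.482, both at y ≈ −0.247. I'll lower to contact.

Emit:
servo_tool --rows '[[[0.05, 0, 0.4, 0, 0, 0], [0, 0, 0.2, 0, 0, 0], [0, 0, 0, 0, 0, 0]]]'

```text
clock: 22.98
position: [0.4804, -0.3056, 0.0652]
tool_rot: [-3.141, -0.0, 1.559]
force: [-0.2, 1.0, -2.2]
grip_width: 0.0595
```

Emit:
servo_tool --rows '[[[0, 0, 0.15, 0, 0, 0], [0, 0, 0, 0, 0, 0]]]'

```text
clock: 23.22
position: [0.4805, -0.3056, 0.0637]
tool_rot: [-3.142, -0.0, 1.559]
force: [-0.3, -0.3, -3.1]
grip_width: 0.0592
```

Emit:
servo_tool --rows '[[[0, 0, 0.15, 0, 0, 0], [0, 0, 0, 0, 0, 0]]]'

```text
clock: 23.48
position: [0.4807, -0.3057, 0.0633]
tool_rot: [3.141, 0.001, 1.559]
force: [-6.5, 3.7, 17.4]
grip_width: 0.0593
```

Contact came at TCP z = 0.0633, the height predicted for resting on the rim. I'll release.

Emit:
servo_tool --rows '[[[0, 0, -0.1, 0, 0, 0], [0, 0, 0, 0, 0, 0], [0, 0, 0, 0, 0, 0], [0, 0, 0, 0, 0, 0]]]' --grip 0.95

```text
clock: 23.98
position: [0.4805, -0.3057, 0.0632]
tool_rot: [-3.142, -0.0, 1.559]
force: [-0.4, 0.1, 1.0]
grip_width: 0.0836
```

Emit:
servo_tool --rows '[[[0, 0, -2, 0, 0, 0], [0, 0, -5, 0, 0, 0], [0, 0, -5, 0, 0, 0], [-5, 0, 0, 0, 0, 0], [0, 0, 0, 0, 0, 0]]]'

```text
clock: 24.6
position: [0.479, -0.3593, 0.1835]
tool_rot: [3.141, 0.002, 1.555]
force: [0.8, 0.2, -0.4]
grip_width: 0.0835
```

```bash
python3 plan.py .586 .311 .17 90; python3 w.py w9; python3 - <<'E'
from h import *
f=bot.grab_frame("scene"); cv2.imwrite("pics/s9.png",cv2.resize(f["image"][100:220,130:290],None,fx=4.8,fy=4.8,interpolation=2)[:,:,::-1])
E
```

```text
t 24.6 pos [ 0.479  -0.3593  0.1835] rpy [1.80e+02 1.00e-01 8.91e+01] F [ 0.8  0.2 -0.4] grip 0.0835
[5.6, 0.8, 0.1, 0.0, 0.01, -0.08]
[5.6, 0.81, 0.1, 0.0, 0.01, -0.08]
[5.6, 0.82, 0.1, 0.0, 0.01, -0.08]
[5.6, 0.83, 0.11, 0.0, 0.01, -0.08]
[5.6, 0.83, 0.11, 0.0, 0.01, -0.08]
[5.59, 0.84, 0.11, 0.0, 0.01, -0.08]
[5.59, 0.85, 0.11, 0.0, 0.01, -0.08]
[5.59, 0.85, 0.11, 0.0, 0.01, -0.08]
[5.59, 0.86, 0.11, 0.0, 0.01, -0.08]
[5.59, 0.87, 0.11, 0.0, 0.01, -0.08]
[5.59, 0.88, 0.11, 0.0, 0.01, -0.08]
[5.59, 0.88, 0.11, 0.0, 0.01, -0.08]
```

View pics/s9.png

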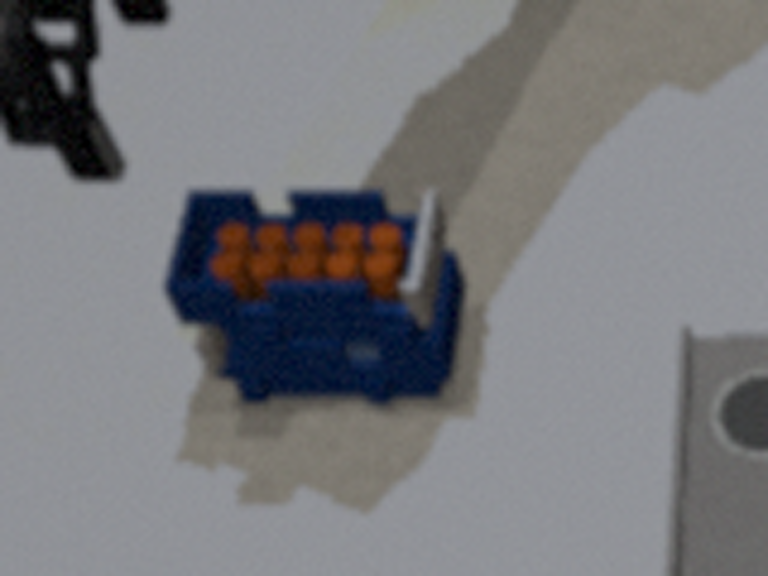

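View pics/w9.png

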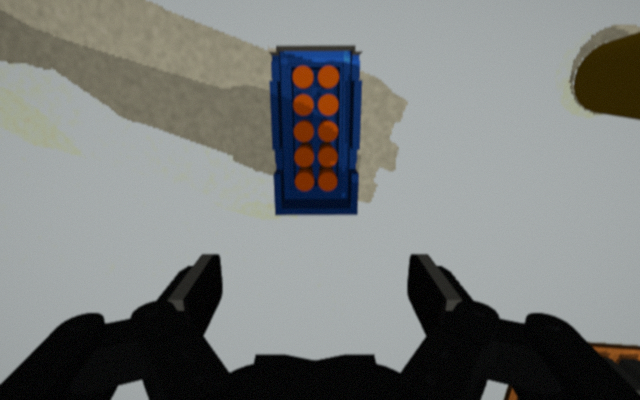

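The tote stands on the rim, level, with its white end at +y opposite the base's. I'll go back for green first.

Emit:
servo_tool --rows '[[[5.6, 0.3, 0, 0, 0, -0.3], [5.6, 0.3, 0, 0, 0, -0.2], [5.6, 0.3, 0, 0, 0, 0], [5.6, 0.3, 0, 0, 0, 0], [5.6, 0.3, 0, 0, 0, 0]]]' --grip 0.5

```text
clock: 25.32
position: [0.496, -0.0731, 0.1833]
tool_rot: [-3.141, -0.0, 1.569]
force: [1.4, 0.6, -0.8]
grip_width: 0.0642
```

Emit:
servo_tool --rows '[[[5.6, -0.7, 0, 0, 0, 0], [5.6, -0.7, 0, 0, 0, 0], [5.6, -0.7, 0.5, 0, 0, 0], [5.6, -0.8, 0.5, 0, 0, 0], [5.6, -0.8, 0.5, 0, 0, 0]]]'

```text
clock: 25.95
position: [0.4591, 0.2067, 0.1681]
tool_rot: [-3.141, -0.0, 1.569]
force: [0.9, -0.3, 0.9]
grip_width: 0.064
```

Emit:
servo_tool --rows '[[[5.6, -0.8, 0.5, 0, 0, 0], [5.3, -0.8, 0.5, 0, 0, 0], [0, 0, 0, 0, 0, 0], [0, 0, 0, 0, 0, 0]]]'

```text
clock: 26.45
position: [0.4439, 0.3133, 0.158]
tool_rot: [-3.141, 0.001, 1.569]
force: [0.7, -1.2, -1.2]
grip_width: 0.064
```

```bash
python3 plan.py .4405 .3101 .085 90; python3 w.py w10
```

```text
t 26.45 pos [0.4439 0.3133 0.158 ] rpy [-180.     0.    89.9] F [ 0.7 -1.2 -1.2] grip 0.064
[-0.16, -0.17, 3.65, -0.02, 0.02, -0.05]
[-0.16, -0.17, 3.65, -0.02, 0.02, -0.05]
```

View pics/w10.png

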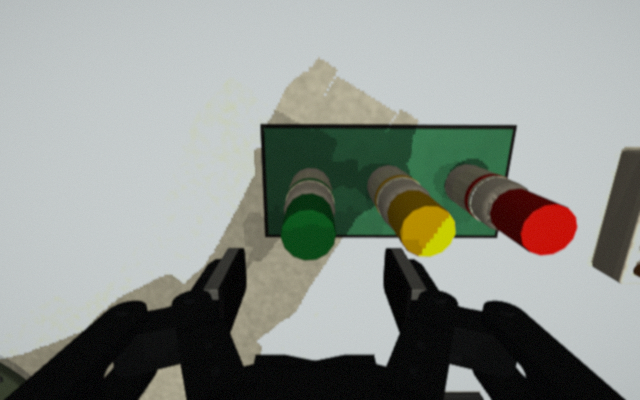

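All three bottles stand inside the mat outline. I'll grasp green.

Emit:
servo_tool --rows '[[[-0.3, -0.35, 1, 0, 0, 0], [0, 0, 3.5, 0, 0, 0], [0, 0, 2.8, 0, 0, 0], [0, 0, 0, 0, 0, 0]]]'

```text
clock: 27.0
position: [0.4402, 0.3089, 0.0836]
tool_rot: [-3.139, 0.002, 1.567]
force: [0.6, -0.6, -0.4]
grip_width: 0.0639
```

Emit:
servo_tool --rows '[[[0, 0, 0, 0, 0, 0], [0, 0, 0, 0, 0, 0], [0, 0, 0, 0, 0, 0], [0, 0, 0, 0, 0, 0]]]' --grip -1 --squeeze 40

```text
clock: 27.5
position: [0.4415, 0.3107, 0.0865]
tool_rot: [3.14, -0.001, 1.568]
force: [-1.8, -0.3, 5.9]
grip_width: 0.0328
```

Emit:
servo_tool --rows '[[[0, 0, -2.5, 0, 0, 0], [0, 0, -4, 0, 0, 0], [-5.8, 1.1, 0, 0, 0, 0], [-5.8, 1.1, 0, 0, 0, 0], [-5.8, 1.1, 0, 0, 0, 0]]]'

```text
clock: 28.12
position: [0.474, 0.1345, 0.1513]
tool_rot: [3.14, -0.0, 1.568]
force: [0.3, 0.1, -1.8]
grip_width: 0.0328
```

Emit:
servo_tool --rows '[[[-5.8, 1.1, 0, 0, 0, 0], [-5.8, 1.1, 0, 0, 0, 0], [-5.8, 1.1, 0, 0, 0, 0], [-5.5, 1.1, 0, 0, 0, 0], [0, 0, 0, 0, 0, 0]]]'

```text
clock: 28.75
position: [0.5171, -0.0976, 0.1508]
tool_rot: [3.141, 0.002, 1.561]
force: [-0.4, 1.1, -0.1]
grip_width: 0.0331
```

```bash
python3 plan.py .517 -.093 .088 90
```

```text
t 28.75 pos [ 0.5171 -0.0976  0.1508] rpy [1.80e+02 1.00e-01 8.95e+01] F [-0.4  1.1 -0.1] grip 0.0331
[0.23, -0.01, 3.14, 0.02, 0.04, -0.27]
[0.23, -0.01, 3.14, 0.02, 0.04, -0.27]
```

Emit:
servo_tool --rows '[[[0, 0, 2, 0, 0, 0], [0, 0, 2, 0, 0, 0], [0, 0, 1, 0, 0, 0], [0, 0, 0, 0, 0, 0], [0, 0, 0, 0, 0, 0]]]'

```text
clock: 29.38
position: [0.5173, -0.0927, 0.1011]
tool_rot: [3.141, 0.0, 1.568]
force: [0.2, -0.1, -1.0]
grip_width: 0.0335
```

Emit:
servo_tool --rows '[[[0, 0, 0.7, 0, 0, 0], [0, 0, 0.3, 0, 0, 0], [0, 0, 0, 0, 0, 0]]]'

```text
clock: 29.75
position: [0.5168, -0.0928, 0.09]
tool_rot: [-3.141, -0.0, 1.568]
force: [0.5, -0.7, -0.9]
grip_width: 0.0328
```

Emit:
servo_tool --rows '[[[0, 0, 0.2, 0, 0, 0], [0, 0, 0, 0, 0, 0]]]'

```text
clock: 30.0
position: [0.5173, -0.0929, 0.0894]
tool_rot: [3.141, 0.001, 1.568]
force: [-5.7, -0.4, 22.9]
grip_width: 0.0328
```

Green touched down. I'll release it and go for yellow at (0.5126, 0.312).

Emit:
servo_tool --rows '[[[0, 0, -0.1, 0, 0, 0], [0, 0, 0, 0, 0, 0], [0, 0, 0, 0, 0, 0], [0, 0, -3, 0, 0, 0], [0, 0, -4.5, 0, 0, 0]]]' --grip 0.5

```text
clock: 30.62
position: [0.5162, -0.0926, 0.1643]
tool_rot: [-3.139, -0.001, 1.568]
force: [-0.4, -1.5, 0.3]
grip_width: 0.0639
```

Emit:
servo_tool --rows '[[[5.8, 0, 0, 0, 0, 0], [5.8, 0, 0, 0, 0, 0], [5.8, -0.1, 0, 0, 0, 0], [5.8, -0.1, 0, 0, 0, 0], [5.8, -0.1, 0, 0, 0, 0]]]'

```text
clock: 31.25
position: [0.5145, 0.199, 0.1643]
tool_rot: [3.141, 0.0, 1.568]
force: [1.7, -1.2, -0.8]
grip_width: 0.0639
```

Emit:
servo_tool --rows '[[[5.8, 0, 0, 0, 0, 0], [5.6, 0, 0, 0, 0, 0], [0, 0, 0, 0, 0, 0], [0, 0, 0, 0, 0, 0], [0, 0, 0, 0, 0, 0]]]'

```text
clock: 31.88
position: [0.5154, 0.3099, 0.1642]
tool_rot: [-3.142, 0.001, 1.566]
force: [0.2, -0.1, -0.5]
grip_width: 0.0641
```

```bash
python3 plan.py .5128 .312 .085 90; python3 - <<'E'
from h import *
f=bot.grab_frame("scene"); cv2.imwrite("pics/s11.png",cv2.resize(f["image"][80:280,180:510],None,fx=2.4,fy=2.4,interpolation=2)[:,:,::-1])
E
```

```text
t 31.88 pos [0.5154 0.3099 0.1642] rpy [-180.     0.    89.7] F [ 0.2 -0.1 -0.5] grip 0.0641
[0.11, -0.13, 3.96, -0.0, 0.02, -0.13]
[0.11, -0.13, 3.96, -0.0, 0.02, -0.13]
```

View pics/s11.png

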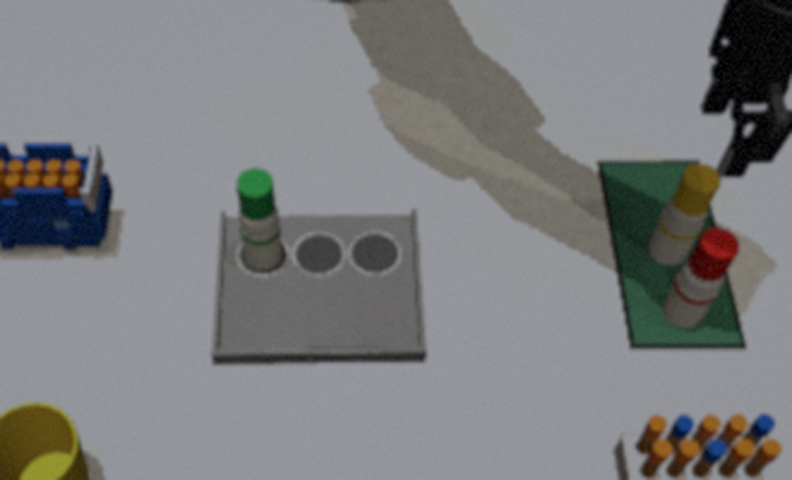

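Green is on its ring. Now yellow.

Emit:
servo_tool --rows '[[[0.2, -0.25, 1, 0, 0, -0.2], [0, 0, 3.5, 0, 0, 0], [0, 0, 3.5, 0, 0, 0], [0, 0, 0, 0, 0, 0]]]'

```text
clock: 32.42
position: [0.5112, 0.3122, 0.082]
tool_rot: [-3.138, 0.002, 1.572]
force: [-0.2, -0.9, 1.1]
grip_width: 0.0641
```

Emit:
servo_tool --rows '[[[0, 0, 0, 0, 0, 0], [0, 0, 0, 0, 0, 0], [0, 0, 0, 0, 0, 0], [0, 0, 0, 0, 0, 0]]]' --grip -1

```text
clock: 32.92
position: [0.5132, 0.3137, 0.0858]
tool_rot: [3.14, -0.001, 1.571]
force: [-1.5, -0.4, 8.5]
grip_width: 0.0332
```

Emit:
servo_tool --rows '[[[0, 0, -2.5, 0, 0, 0], [0, 0, -4, 0, 0, 0], [-5.8, 0.1, 0, 0, 0, 0], [-5.8, 0.1, 0, 0, 0, 0], [-5.8, 0.1, 0, 0, 0, 0]]]'

```text
clock: 33.55
position: [0.5158, 0.1374, 0.1501]
tool_rot: [3.14, 0.0, 1.571]
force: [0.9, -0.8, -0.2]
grip_width: 0.0329
```

Emit:
servo_tool --rows '[[[-5.8, 0.1, 0, 0, 0, 0], [-5.8, 0, 0, 0, 0, 0], [-5.9, 0, 0, 0, 0, 0], [0, 0, 0, 0, 0, 0], [0, 0, 0, 0, 0, 0]]]'

```text
clock: 34.17
position: [0.517, -0.0355, 0.1499]
tool_rot: [3.141, -0.0, 1.571]
force: [0.5, 0.3, -1.3]
grip_width: 0.0333
```

```bash
python3 plan.py .5165 -.0375 .088 90
```

```text
t 34.17 pos [ 0.517  -0.0355  0.1499] rpy [179.9  -0.   90. ] F [ 0.5  0.3 -1.3] grip 0.0333
[-0.1, -0.03, 3.09, 0.03, -0.01, 0.01]
[-0.1, -0.03, 3.09, 0.03, -0.01, 0.01]
```

Emit:
servo_tool --rows '[[[-0.05, -0.05, 3, 0, 0, 0], [0, 0, 2, 0, 0, 0], [0, 0, 0.7, 0, 0, 0], [0, 0, 0.2, 0, 0, 0], [0, 0, 0, 0, 0, 0]]]'

```text
clock: 34.8
position: [0.5167, -0.0359, 0.0909]
tool_rot: [3.141, 0.0, 1.572]
force: [0.0, -0.9, -1.8]
grip_width: 0.0333
```

Emit:
servo_tool --rows '[[[0, 0, 0.2, 0, 0, 0], [0, 0, 0, 0, 0, 0]]]'

```text
clock: 35.05
position: [0.5167, -0.0363, 0.0887]
tool_rot: [3.141, 0.0, 1.571]
force: [-0.6, -0.0, 2.7]
grip_width: 0.0327
```

Yellow touched down at the expected height. I'll release it, then red at (0.5857, 0.3126).

Emit:
servo_tool --rows '[[[0, 0, 0, 0, 0, 0], [0, 0, 0, 0, 0, 0], [0, 0, 0, 0, 0, 0], [0, 0, -3, 0, 0, 0], [0, 0, -4.5, 0, 0, 0]]]' --grip 0.5

```text
clock: 35.67
position: [0.5156, -0.0362, 0.1634]
tool_rot: [-3.139, -0.0, 1.572]
force: [0.2, -0.1, 0.0]
grip_width: 0.0638
```

Emit:
servo_tool --rows '[[[5.8, 1.1, 0, 0, 0, 0], [5.8, 1.1, 0, 0, 0, 0], [5.8, 1.2, 0, 0, 0, 0], [5.8, 1.2, 0, 0, 0, 0], [5.8, 1.2, 0, 0, 0, 0]]]'

```text
clock: 36.3
position: [0.5743, 0.2556, 0.1633]
tool_rot: [3.141, 0.0, 1.571]
force: [0.3, -0.3, -0.5]
grip_width: 0.064
```

Emit:
servo_tool --rows '[[[5.8, 1.1, 0, 0, 0, 0], [0, 0, 0, 0, 0, 0], [0, 0, 0, 0, 0, 0], [0, 0, 0, 0, 0, 0]]]'

```text
clock: 36.8
position: [0.5854, 0.3103, 0.1633]
tool_rot: [3.141, 0.001, 1.57]
force: [0.3, 0.0, -0.2]
grip_width: 0.0635
```

```bash
python3 plan.py .5857 .312 .085 90
```

```text
t 36.8 pos [0.5854 0.3103 0.1633] rpy [180.   0.  90.] F [ 0.3  0.  -0.2] grip 0.0635
[0.09, 0.01, 3.92, 0.0, 0.02, -0.02]
[0.08, 0.01, 3.92, 0.0, 0.02, -0.02]
```

Emit:
servo_tool --rows '[[[0.1, 0, 1, 0, 0, 0], [0, 0, 3.5, 0, 0, 0], [0, 0, 3.3, 0, 0, 0], [0, 0, 0, 0, 0, 0], [0, 0, 0, 0, 0, 0]]]'

```text
clock: 37.42
position: [0.5855, 0.3129, 0.0864]
tool_rot: [3.141, -0.001, 1.571]
force: [0.1, 0.5, 0.4]
grip_width: 0.0641
```

Emit:
servo_tool --rows '[[[0, 0, 0, 0, 0, 0], [0, 0, 0, 0, 0, 0], [0, 0, 0, 0, 0, 0], [0, 0, 0, 0, 0, 0]]]' --grip -1

```text
clock: 37.92
position: [0.5854, 0.3131, 0.0865]
tool_rot: [3.14, -0.001, 1.571]
force: [-0.9, -0.2, 7.3]
grip_width: 0.0333
```

Emit:
servo_tool --rows '[[[0, 0, -2.5, 0, 0, 0], [0, 0, -4, 0, 0, 0], [-5.9, -1.4, 0, 0, 0, 0], [-5.9, -1.4, 0, 0, 0, 0], [-5.9, -1.4, 0, 0, 0, 0]]]'

```text
clock: 38.55
position: [0.5427, 0.1339, 0.1508]
tool_rot: [3.141, 0.0, 1.571]
force: [1.1, -0.8, -2.4]
grip_width: 0.0332
```

Emit:
servo_tool --rows '[[[-5.9, -1.4, 0, 0, 0, 0], [-5.7, -1.4, 0, 0, 0, 0], [0, 0, 0, 0, 0, 0], [0, 0, 0, 0, 0, 0], [0, 0, 0, 0, 0, 0]]]'

```text
clock: 39.17
position: [0.5155, 0.021, 0.1505]
tool_rot: [3.141, -0.0, 1.573]
force: [-0.2, -0.2, -1.1]
grip_width: 0.0325
```

```bash
python3 plan.py .5163 .0185 .088 90
```

```text
t 39.17 pos [0.5155 0.021  0.1505] rpy [180.   -0.   90.1] F [-0.2 -0.2 -1.1] grip 0.0325
[-0.13, 0.04, 3.13, 0.02, -0.01, 0.07]
[-0.13, 0.04, 3.13, 0.02, -0.01, 0.07]
```

Emit:
servo_tool --rows '[[[-0.2, 0.1, 3, 0, 0, 0], [0, 0, 2, 0, 0, 0], [0, 0, 0.7, 0, 0, 0], [0, 0, 0.2, 0, 0, 0], [0, 0, 0, 0, 0, 0]]]'

```text
clock: 39.8
position: [0.5166, 0.018, 0.0918]
tool_rot: [3.141, -0.0, 1.572]
force: [-0.1, 0.2, -1.0]
grip_width: 0.0327
```

Emit:
servo_tool --rows '[[[0, 0, 0.2, 0, 0, 0], [0, 0, 0, 0, 0, 0]]]'

```text
clock: 40.05
position: [0.5165, 0.0177, 0.0896]
tool_rot: [3.141, -0.0, 1.571]
force: [-0.7, -0.2, -0.7]
grip_width: 0.0329
```

Emit:
servo_tool --rows '[[[0, 0, 0.1, 0, 0, 0], [0, 0, 0, 0, 0, 0]]]'

```text
clock: 40.3
position: [0.5167, 0.0178, 0.0894]
tool_rot: [3.14, 0.0, 1.571]
force: [-4.5, -1.2, 20.5]
grip_width: 0.033
```

Emit:
servo_tool --rows '[[[0, 0, 0, 0, 0, 0], [0, 0, 0, 0, 0, 0], [0, 0, 0, 0, 0, 0], [0, 0, -3, 0, 0, 0], [0, 0, -5, 0, 0, 0]]]' --grip 0.5

```text
clock: 40.92
position: [0.5154, 0.0177, 0.1682]
tool_rot: [-3.139, -0.0, 1.572]
force: [0.7, -0.6, 0.0]
grip_width: 0.0641
```

Emit:
servo_tool --rows '[[[0, -3, -5, 0, 0, 0], [0, -3, -3, 0, 0, 0], [4, 0, 0, 0, 0, 0], [5, 0, 0, 0, 0, 0], [5, 0, 0, 0, 0, 0]]]'

```text
clock: 41.55
position: [0.4561, 0.1589, 0.2485]
tool_rot: [3.141, 0.0, 1.571]
force: [0.5, -0.5, 0.6]
grip_width: 0.064
```

Emit:
servo_tool --rows '[[[5, 0, 0, 0, 0, 0], [4, 0, 0, 0, 0, 0], [0, 0, 0, 0, 0, 0], [0, 0, 0, 0, 0, 0]]]'

```text
clock: 42.05
position: [0.4561, 0.2471, 0.2481]
tool_rot: [-3.141, 0.001, 1.571]
force: [-0.5, -0.6, 0.6]
grip_width: 0.0639
```

```bash
python3 - <<'E'
from meas import *
s=bot.observe(); print(s["clock"],s["position"],s["force"].round(1))
f=bot.grab_frame("scene"); cv2.imwrite("pics/s12.png",cv2.resize(f["image"][100:300,130:530],None,fx=2,fy=2,interpolation=2)[:,:,::-1])
for n in("top","scene"):
    f=bot.grab_frame(n)
    if n=="top": cv2.imwrite("pics/t12.png",cv2.resize(f["image"][120:290,170:500],None,fx=2.4,fy=2.4,interpolation=2)[:,:,::-1])
    for col in('red','green','yellow'):
        for S,c,l in comps(mask(f["image"],col),60): print(n,col,S,ray(f,*c,.122).round(4))
E
```

```text
42.05 [0.45608585 0.24705157 0.24805206] [-0.5 -0.6  0.6]
top red [314, 234, 15, 15, 173] [0.5162 0.0166 0.122 ]
top green [365, 235, 15, 15, 180] [ 0.5159 -0.0938  0.122 ]
top yellow [429, 126, 33, 32, 292] [ 0.7319 -0.2457  0.122 ]
top yellow [340, 235, 14, 15, 167] [ 0.5154 -0.0383  0.122 ]
scene red [331, 150, 14, 15, 143] [0.5207 0.0171 0.122 ]
scene green [279, 151, 14, 12, 133] [ 0.5202 -0.0937  0.122 ]
scene yellow [305, 151, 14, 12, 135] [ 0.5202 -0.0383  0.122 ]
scene yellow [172, 249, 41, 38, 419] [ 0.7873 -0.2468  0.122 ]
```

View pics/s12.png

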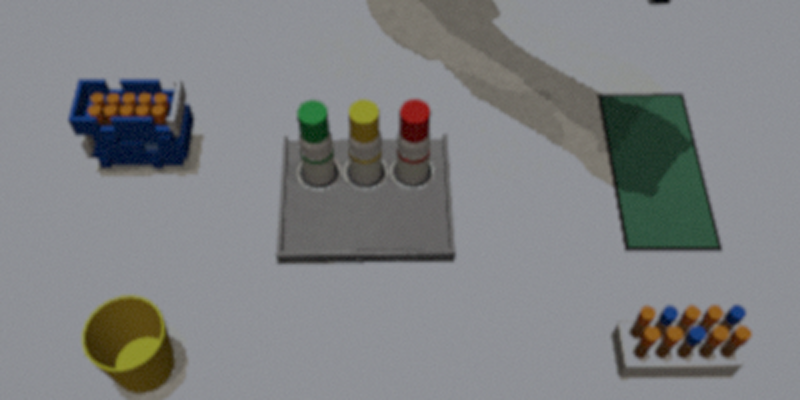

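View pics/t12.png

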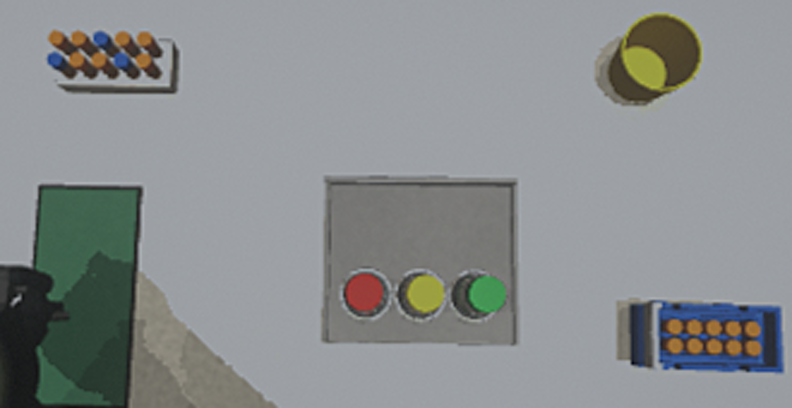

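All bottles stand on their rings, the tote is stacked, and the bystanders have not moved. I'll hand in.

```bash
python3 -c "
from workcell import bot
print(bot.job_done())"
```

```text
the job is handed in; nothing more can be done
None
```

I handed the job in with the robot's clock at about 42 s, well inside the 141 s limit. It reports no verdict, so the result below rests on my own checks.

**What I did:** I moved red, yellow and green onto the green mat, upright. Then I stacked the full tote on the base tote with the white ends opposite (full tote's at +y, base's at −y). Finally I put green, yellow and red back on their own rings.

**Last checks:**
- **Stack:** the tote touched down at the height predicted for resting on the rim rather than nesting. It looked level in the final pictures.
- **Bottles:** all three stand upright. In the top view their caps are within about 2 mm of the ring centres I had measured. The side camera puts the caps about 4 mm farther in x than the top camera does. It showed the same shift at the start, so I put it down to calibration.
- **Yellow:** at the start it stood about 3 mm off its ring's centre, and it is now about 1 mm off.
- **Tub and rack:** the tub's camera positions match the first frame to within 2 mm. I only compared the rack by eye, and saw no change.
- **Forces:** none of the readings went above about 24 N.

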